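Stow the tea tins in the locking rack

ROBOT

A 6-joint arm with a two-finger parallel gripper is mounted at the origin on the work surface. World frame = base frame: x ahead of the robot, y to its left, z up, the work surface at z = 0. Lengths are in m, angles in rad, forces in N, time in s.
With the tool pointing down it reaches from about 0.375 to 0.9 m from the base axis. Payload 3.1 kg.
Tool frame: the origin (TCP) lies on the mounting face of the last link; the fingertips stand 182 mm ahead of it and the grasp point (between the pads) lies 164 mm ahead of it; z points along the fingers, y is the direction in which the jaws open and shut (so a half turn about z gives the same grasp; the last joint's range is limited). The gripper opens to 87 mm and grips with 3 to 60 N. Pads are 19 mm wide; open, the fingers measure 117 mm over their backs; the gripper's body (75 mm by 190 mm) begins 51 mm behind the grasp point.
Start: joints at [0.96, 0.527, 1.433, -0, 1.181, -0.178], TCP at [0.262, 0.567, 0.405] pointing down, gripper open.
Joint ranges: [-3.08, 3.08], [-0.75, 2.2], [0.22, 2.44], [-1.43, 4.57], [0, 2.65], [-2.85, 2.85]. Speed limits (rad/s): [2.79, 2.79, 3.14, 3.14, 3.14, 3.14].

INTERFACE

Orientations are given as a unit quaternion [x, y, z, w].
In Python, from rig import robot, camera, camera_model gives the robot as it stands.
- The arm moves only by the tool drive_tool, never from a script. Its argument "plan" is a list that holds one entry, the list of rows, each a list of 6 numbers: the shift along the world's x, y, z in units of 2.5 cm (1.0 is 2.5 cm), then the turn, a rotation vector about the world's x, y, z in units of 6 degrees (1.0 is 6 degrees). A call has 1 to 8 rows; each row shifts and turns the commanded pose from where the row before left it; what a row does not reach is not made up. A row lasts 1/8 s, in which the tool goes at most 62.5 mm and 10.7 degrees, less where a joint would pass 70% of its speed; a pose out of reach is approached as far as the arm can. A call with a number of a shift or a turn outside -1 to 1 is refused whole. A call with a gripper value outside its range is refused whole. "grip" is the closure, from 0 (fully open) to 1 (shut), set as the call begins (left out, the last holds). The fingers move at their own pace and stop on an object; "force" is the grip in N (left out, the last holds). Time passes only in rows, so rows that do not move let the fingers close. It gives the time, the measured TCP pose, the force and the opening at its end, in the units of the state.
- robot.get_obs(): the state, without advancing time (a new reading comes with each control period).
- camera(name): name is "side" or "top" or "wrist"; returns the picture (420x560x3 uint8, red, green, blue); there is no depth.
- camera_model(name): a dict with "K" (3x3 intrinsics, pixels), "world_to_cam" (4x4, takes a point from world to camera coordinates); the wrist camera has in their place "tool_from_camera" (4x4, takes a point from camera to tool coordinates, whose origin is the TCP and whose axes are the flange's). Camera axes: x right, y up, looking along -z (the intrinsics and any distortion apply to the point x, -y, -z); pixel columns grow to the right and rows downward; lengths in m; the calibration is good to about 2 mm. A picture is of the moment at which its call begins: read the wrist's pose just before it. camera_model takes no time and is no camera call.
- robot.hand_in(): hands the job in, once; it reports no verdict.
The state is a dict: "time": time; "q": joint angles; "joint_velocities": joint speeds; "joint_torque": joint torques, N m; "position": TCP position; "tool_rot": TCP orientation; "ft_force": force on the tool from outside, world axes, zero at the start; "moment": the same for the moment, N m; "grip_width": finger opening in m.
Only numpy, scipy, OpenCV 4.12 (cv2) and the standard library are available. Lean on these libraries where they do the work, as an engineer would, in place of code of your own. Each camera call takes 0.05 s, during which the arm holds its last target.

TASK

Put all the tea tins away in the rack on the breakfast counter: slide the orange lock out, draw the white end stop back, and stand every tin in the bay, upright and face to face with its narrow sides to the guides. Then push the stop up snug so that the tins stand together against the end wall with no gaps, and slide the lock fully home again; leave the other breakfast things where they are.

Things in the scene. Friction and masses are not known exactly. Their poses are not given: they have to be found in the camera images.
- rack: The tea-tin rack, fixed: a dark wood base 88 mm wide (its x), 352 mm long (its y), 12 mm thick; origin at the centre of the underside, z up. At its -y end a fixed wooden end wall, 12 mm thick, top 88 mm above the counter, inner face at y = -160 mm. Two low steel guides along the bay stand 68 mm apart inside, tops 28 mm above the counter.
- comb (a point): Top of the steel comb, at the middle of its first gap. The comb stands outside the rack's +x guide (43 to 53 mm from the middle line), top 42 mm above the counter, with five gaps 18 mm wide and 48 mm apart, this being the one nearest the end wall. Axes as the rack's.
- bay (a point): Point on the bay's floor (the top of the base, 12 mm above the counter), at the middle of the end wall's inner face. Axes as the rack's: y runs along the bay from the end wall towards the stop, x across it (towards the comb), z up.
- stop (a joint): The sliding end stop: a white plate 64 mm wide, 12 mm thick, top 82 mm above the counter, on a low carriage 112 mm long. Its value is the free bay length in m, end wall to stop face: 0 shut, 0.222 fully drawn back. It slides at about 3 N and stays where left. It moves only when the lock is out of the comb (a few mm of play otherwise).
- stop_face (a point): Point on the stop's face towards the end wall, at the middle of its width, at the height of the bay's floor; axes as the rack's.
- stop_handle (a point): Grip point on the stop's handle: an upright wooden fin on the carriage, 52 mm behind the stop's face, 44 mm wide (across the rack), 14 mm thick (along the slide), top 90 mm above the counter; the point is 70 mm above the counter. 33 mm are free between plate and fin. Axes as the rack's.
- lock (a joint): Lock slide on the stop's carriage: a 10 mm wide steel bolt moving across the rack into a gap of the comb. 0 = fully home (10 mm in: locked); grows in m as the tab goes to the rack's -x side; free above 0.010, fully out 0.024. About 1.5 N, stays where left. Goes home only at bay lengths of 0, 48, 96, 144, 192 mm (-3 to +5 mm), i.e. a whole number of tins pushed snug.
- lock_tab (a point): Grip point on the lock slide's orange tab, 98 mm behind the stop's face: 14 mm thick (along its own travel, across the rack), 24 mm wide, from 29 to 87 mm above the counter; the point is 70 mm above the counter. Axes as the rack's.
- tinA_mid (a point): Centre of the blue tea tin, a closed upright metal box with a paper label: 60 mm wide (its x), 48 mm thick (its y), 76 mm tall (its z), 150 to 310 g, heavier at the foot; the point is half-way up, 38 mm above its underside. Stands on the counter at the start. May be absent: None then.
- tinB_mid (a point): Centre of the green tea tin, a closed upright metal box with a paper label: 60 mm wide (its x), 48 mm thick (its y), 76 mm tall (its z), 150 to 310 g, heavier at the foot; the point is half-way up, 38 mm above its underside. Stands on the counter at the start. May be absent: None then.
- tinC_mid (a point): Centre of the red tea tin, a closed upright metal box with a paper label: 60 mm wide (its x), 48 mm thick (its y), 76 mm tall (its z), 150 to 310 g, heavier at the foot; the point is half-way up, 38 mm above its underside. Stands on the counter at the start. May be absent: None then.
- tinD_mid (a point): Centre of the yellow tea tin, a closed upright metal box with a paper label: 60 mm wide (its x), 48 mm thick (its y), 76 mm tall (its z), 150 to 310 g, heavier at the foot; the point is half-way up, 38 mm above its underside. Stands on the counter at the start. May be absent: None then.
- teacup: White porcelain teacup, 80 mm across, 62 mm tall, handle at its +y; origin at the centre of its underside. Not part of the job.
- honey: Glass honey pot with wooden lid, 70 mm across, 86 mm tall; origin at the centre of its underside. Not part of the job.
- salt: Small terracotta salt cellar, an open bowl 68 mm across, 42 mm tall; origin at the centre of its underside. Not part of the job.
- spoon: Steel tablespoon, 180 mm long, lying along its x; origin at the centre of its underside. Not part of the job.
- butter: Butter dish with blue cover, 75 by 130 mm, 69 mm tall; origin at the centre of its underside. Not part of the job.
- eggcup: Blue egg cup, 48 mm across, 55 mm tall; origin at the centre of its underside. Not part of the job.
There are look-alikes about, which are no part of the job. Of the things shaped like the part that bears tinD_mid, the yellow one is meant. Of the things shaped like the part that bears tinB_mid, the green one is meant.

How it is judged:
On the way, in this order (a step that is already met when the one before it is completed fails the run):
1. the lock slide is drawn out of the comb (value of joint lock above 0.0115 m), for 0.1 s.
2. the freed stop is drawn back (value of joint stop above 0.09 m), for 0.1 s.
3. every tin stands in the bay between end wall and stop (x of tinA_mid in the frame of bay between -0.009 and 0.009 m and z of tinA_mid in the frame of bay between 0.032 and 0.044 m and y of each of tinA_mid, tinB_mid, tinC_mid, tinD_mid in the frame of bay above 0.018 m and y of each of tinA_mid, tinB_mid, tinC_mid, tinD_mid in the frame of stop_face below -0.018 m and angle between each of tinA_mid, tinB_mid, tinC_mid, tinD_mid's own z axis and vertical below 0.12 rad and x of tinB_mid in the frame of bay between -0.009 and 0.009 m and z of tinB_mid in the frame of bay between 0.032 and 0.044 m and x of tinC_mid in the frame of bay between -0.009 and 0.009 m and z of tinC_mid in the frame of bay between 0.032 and 0.044 m and x of tinD_mid in the frame of bay between -0.009 and 0.009 m and z of tinD_mid in the frame of bay between 0.032 and 0.044 m), for 0.2 s.
At the end, for the whole second after the job is handed in: Every tin present stands upright (within 7 degrees) on the bay's floor between the guides, broad faces along the slide (within 8 degrees), the first within 4.5 mm of the end wall, neighbours within 5 mm, the stop within 4.5 mm of the last, and the lock slide is home in the comb (below 4 mm) (all of step 3 and y of any of tinA_mid, tinB_mid, tinC_mid, tinD_mid in the frame of bay below 0.0285 m and y of any of tinA_mid, tinB_mid, tinC_mid, tinD_mid in the frame of stop_face above -0.0285 m and (horizontal distance between tinA_mid and tinB_mid below 0.053 m or horizontal distance between tinA_mid and tinC_mid below 0.053 m or horizontal distance between tinA_mid and tinD_mid below 0.053 m) and (horizontal distance between tinB_mid and tinA_mid below 0.053 m or horizontal distance between tinB_mid and tinC_mid below 0.053 m or horizontal distance between tinB_mid and tinD_mid below 0.053 m) and (horizontal distance between tinC_mid and tinA_mid below 0.053 m or horizontal distance between tinC_mid and tinB_mid below 0.053 m or horizontal distance between tinC_mid and tinD_mid below 0.053 m) and (horizontal distance between tinD_mid and tinA_mid below 0.053 m or horizontal distance between tinD_mid and tinB_mid below 0.053 m or horizontal distance between tinD_mid and tinC_mid below 0.053 m) and angle between the y axis of each of tinA_mid, tinB_mid, tinC_mid, tinD_mid and the y axis of bay, either way round below 0.15 rad and value of joint stop below 0.198 m and value of joint lock below 0.004 m); the robot touches nothing.
It fails at once if one of the other breakfast things is pushed more than 6 cm from its place (distance of any of teacup, honey, salt, spoon, butter, eggcup from where it was at the start of the episode above 0.06 m).
It fails at once if the teacup, honey pot, salt cellar, butter dish or egg cup is tipped over (angle between any of teacup, honey, salt, butter, eggcup's own z axis and vertical above 0.6 rad).
Of tinA, tinB, tinC, tinD only 2 to 4 are there at a start; the rules pass over those that are not, and their reading is None.
At some moment in a run one of tinA, tinB, tinC, tinD may be knocked a few centimetres aside while the robot is not near it.
Once in a run the grip may slacken for a moment while it holds something.
It also fails if it takes over 210 s, if anything falls off the work surface, if the arm or the gripper's body presses on something with over 40 N, if the wrist force passes 120 N, or if a joint passes its speed limit or range.

## Working session

There is one attempt and no reset: what is moved stays moved. The work goes in short steps, Python scripts to look and compute and a tool call to move; the robot and the scene stay as the last step left them, time stands still between calls to the robot, and variables do not carry over. Pictures are saved under pics/ and viewed, and the job is handed in when it is done.

Besides the shell and the picture viewer there is one more tool, called by a JSON object that holds its "fn" and its "kwargs", one argument or row to a line. drive_tool: Moves the arm, as the interface text tells. Shifts and turns lie within -1 to 1; 1 stands for 2.5 cm of shift or 6 degrees of turn. Its arguments: {"type":"object","properties":{"plan":{"type":"array","items":{"type":"array","items":{"type":"array","items":{"type":"number","minimum":-1,"maximum":1}}}},"grip":{"type":"number"},"force":{"type":"number"}},"required":["plan"]}

```bash
ls; mkdir -p pics
python3 - <<'E'
from rig import robot,camera,camera_model
import cv2,numpy as np
np.set_printoptions(precision=4,suppress=True)
print(robot.get_obs())
for n in ["side","top","wrist"]:
    im=camera(n); cv2.imwrite(f"pics/a_{n}.png",im[:,:,::-1]); print(n,camera_model(n))
E
```

```text
pics
{'time': 0.0, 'q': array([ 0.9595,  0.5284,  1.4339, -0.    ,  1.1814, -0.1785]), 'joint_velocities': array([-0.0003, -0.0014,  0.0008, -0.0006,  0.0021, -0.0011]), 'joint_torque': array([  0.002 , -44.0039, -17.6599,   0.0634,   0.0582,  -0.0002]), 'position': array([0.2619, 0.5671, 0.4038]), 'tool_rot': array([ 0.2147,  0.9767, -0.001 , -0.0004]), 'ft_force': array([ 0.0815, -0.6705,  0.3883]), 'moment': array([-0.0031,  0.0067, -0.0672]), 'grip_width': 0.0867767083885609}
side {'K': array([[433.7418,   0.    , 284.4992],
       [  0.    , 433.7418, 205.1874],
       [  0.    ,   0.    ,   1.    ]]), 'world_to_cam': array([[ 0.9233, -0.3842,  0.0013, -0.5109],
       [ 0.2721,  0.6563,  0.7037, -0.2306],
       [-0.2712, -0.6493,  0.7105, -0.9744],
       [ 0.    ,  0.    ,  0.    ,  1.    ]])}
top {'K': array([[475.7497,   0.    , 272.6396],
       [  0.    , 475.7497, 206.646 ],
       [  0.    ,   0.    ,   1.    ]]), 'world_to_cam': array([[ 0.0098, -0.9999, -0.0083,  0.03  ],
       [ 0.9824,  0.008 ,  0.1868, -0.5779],
       [-0.1867, -0.01  ,  0.9824, -1.1903],
       [ 0.    ,  0.    ,  0.    ,  1.    ]])}
wrist {'K': array([[325.3126,   0.    , 283.1882],
       [  0.    , 325.3126, 208.7562],
       [  0.    ,   0.    ,   1.    ]]), 'tool_from_camera': array([[-0.0007,  0.9619,  0.2734,  0.0741],
       [ 1.    ,  0.0006,  0.0005, -0.    ],
       [ 0.0003,  0.2734, -0.9619,  0.0193],
       [ 0.    ,  0.    ,  0.    ,  1.    ]])}
```

View pics/a_side.png

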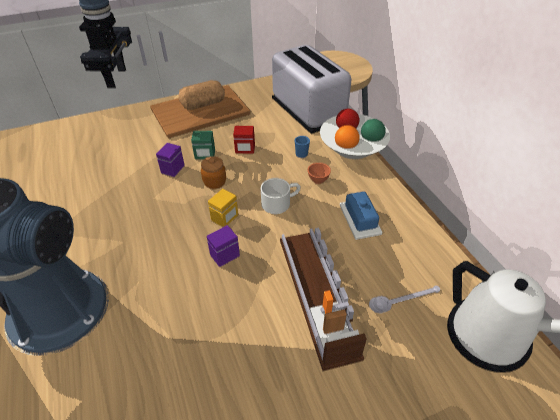

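View pics/a_top.png

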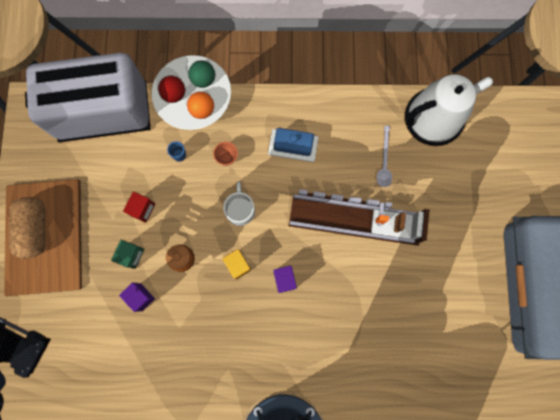

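View pics/a_wrist.png

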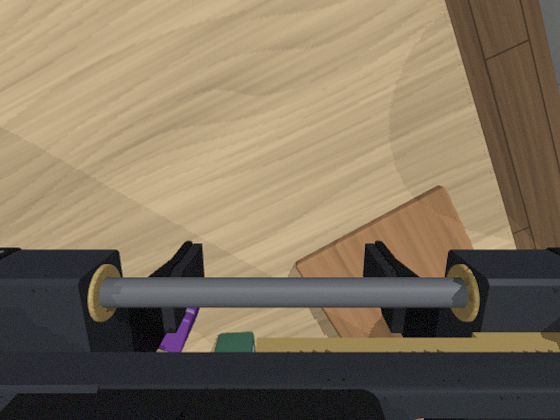

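```bash
cat > h.py <<'E'
import numpy as np,cv2
from scipy.spatial.transform import Rotation as R
from scipy.optimize import least_squares
from rig import robot,camera,camera_model
np.set_printoptions(precision=4,suppress=True)
def T_cam(n,obs=None):
    m=camera_model(n)
    if n=="wrist":
        T=np.eye(4);T[:3,:3]=R.from_quat(obs["tool_rot"]).as_matrix();T[:3,3]=obs["position"]
        return m["K"],np.linalg.inv(T@m["tool_from_camera"])
    return m["K"],m["world_to_cam"]
def proj(P,K,W):
    P=np.atleast_2d(P);c=P@W[:3,:3].T+W[:3,3]
    x=c[:,0]/-c[:,2];y=-c[:,1]/-c[:,2]
    return np.c_[K[0,0]*x+K[0,2],K[1,1]*y+K[1,2]]
def unproj(px,z,K,W):
    px=np.atleast_2d(px);d=np.c_[(px[:,0]-K[0,2])/K[0,0],-(px[:,1]-K[1,2])/K[1,1],-np.ones(len(px))]
    C=-W[:3,:3].T@W[:3,3];d=d@W[:3,:3]
    return C+d*((z-C[2])/d[:,2])[:,None]
def tri(obsl):  # [(px,K,W)]
    f=lambda X:np.concatenate([(proj(X,K,W)[0]-px) for px,K,W in obsl])
    r=least_squares(f,[.5,0,.05]);return r.x,np.abs(r.fun).max()
def zoom(im,x0,y0,x1,y1,s,name):
    c=cv2.resize(im[y0:y1,x0:x1,::-1],None,fx=s,fy=s,interpolation=cv2.INTER_CUBIC);cv2.imwrite("pics/"+name,c)
E
python3 - <<'E'
from h import *
t=cv2.imread("pics/a_top.png")[:,:,::-1]; s=cv2.imread("pics/a_side.png")[:,:,::-1]
zoom(t,270,180,440,260,4.5,"b_rack_top.png"); zoom(s,270,220,380,380,3.7,"b_rack_side.png")
zoom(t,110,180,310,320,4,"b_tins_top.png"); zoom(s,140,110,300,280,3.5,"b_tins_side.png")
K,W=T_cam("top")
for n,p in dict(red=(139,206),green=(127,253),yellow=(236,264),purp=(285,279),purp2=(136,297),wallR=(422,225),rackL=(290,213)).items(): print(n,unproj(p,.07,K,W)[0])
E
```

```text
red [0.5736 0.3813 0.07  ]
green [0.4517 0.4043 0.07  ]
yellow [0.4264 0.1262 0.07  ]
purp [0.3901 0.0022 0.07  ]
purp2 [0.342  0.3744 0.07  ]
wallR [ 0.53   -0.3475  0.07  ]
rackL [ 0.5584 -0.0098  0.07  ]
```

View pics/b_rack_top.png

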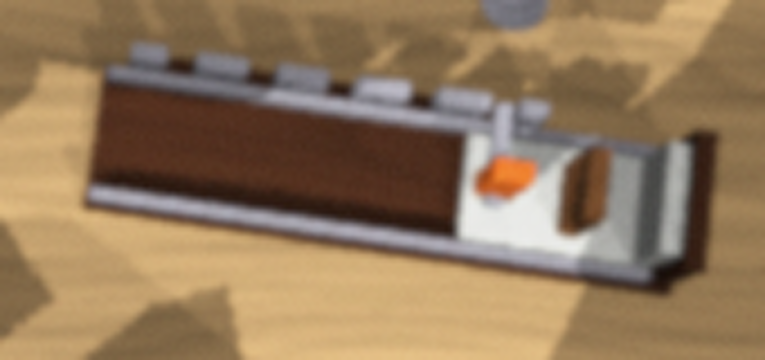

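View pics/b_rack_side.png

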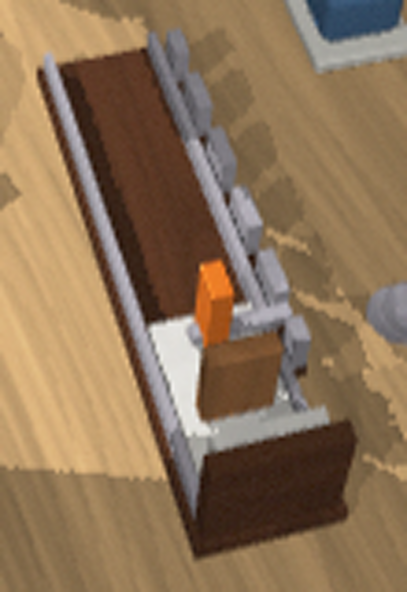

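View pics/b_tins_top.png

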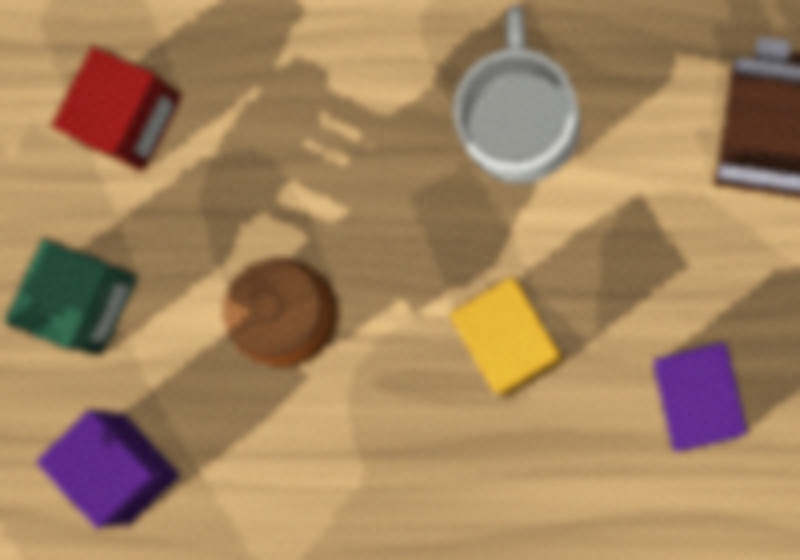

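View pics/b_tins_side.png

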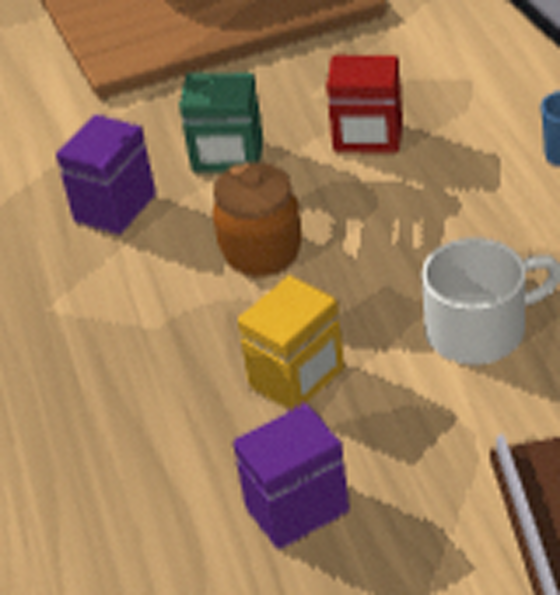

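{"fn": "drive_tool", "kwargs": {
  "plan": [
    [[0.36,-1,0,0,0,-1],[0.36,-1,0,0,0,-1],[0.36,-1,0,0,0,-1],[0.36,-1,0,0,0,-1],[0.36,-1,0,0,0,-1],[0.36,-1,0,0,0,-1],[0.36,-1,0,0,0,-1],[0.36,-1,0,0,0,-1]]
  ],
  "grip": 0
}}

```text
time: 1.15
position: [0.3342, 0.3665, 0.4046]
tool_rot: [0.595, 0.804, -0.0, -0.0]
ft_force: [0.3, -1.2, -0.6]
grip_width: 0.0872
```

```bash
cat >> h.py <<'E'
import pickle
def snap(tag,names=("wrist",)):
    o=robot.get_obs()
    for n in names:
        ob=robot.get_obs();im=camera(n);K,W=T_cam(n,ob)
        cv2.imwrite(f"pics/{tag}_{n}.png",im[:,:,::-1]);pickle.dump((K,W),open(f"pics/{tag}_{n}.pkl","wb"))
    print("t",o["time"],"pos",o["position"],"jaw",np.degrees(R.from_quat(o["tool_rot"]).as_matrix()[:2,1]@[1,0]),"yaw",np.degrees(np.arctan2(*R.from_quat(o["tool_rot"]).as_matrix()[[1,0],1])),"F",o["ft_force"],"w",o["grip_width"],"q",o["q"])
def cam(tag,n="wrist"): return pickle.load(open(f"pics/{tag}_{n}.pkl","rb"))
E
python3 -c "
from h import *
snap('c1')"
```

```text
t 1.15 pos [0.3342 0.3665 0.4046] jaw 54.78937090731509 yaw 17.009747137495406 F [ 0.3074 -1.1984 -0.5508] w 0.08718771527615593 q [ 0.6057  0.3552  1.7499 -0.      1.0369  0.3088]
```

View pics/c1_wrist.png

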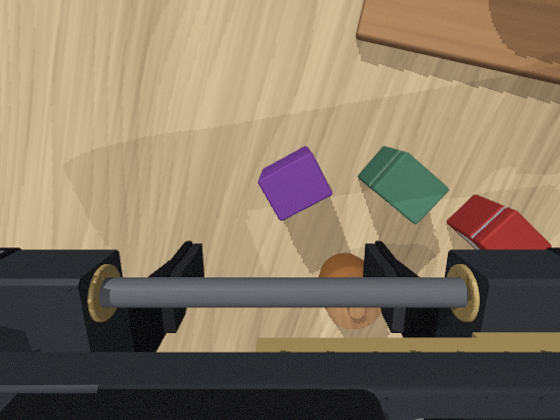

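{"fn": "drive_tool", "kwargs": {
  "plan": [
    [[0.35,-1,0,0,0,-1],[0.35,-1,0,0,0,-1],[0.35,-1,0,0,0,-1],[0.35,-1,0,0,0,-0.65],[0.35,-1,0,0,0,0],[0.35,-1,0,0,0,0],[0.35,-1,0,0,0,0],[0.35,-1,0,0,0,0]]
  ]
}}

```text
time: 2.2
position: [0.4043, 0.1668, 0.4047]
tool_rot: [0.735, 0.678, 0.0, -0.0]
ft_force: [0.8, -0.1, -0.2]
grip_width: 0.087
```

{"fn": "drive_tool", "kwargs": {
  "plan": [
    [[0.35,-1,0,0,0,0],[0.35,-1,0,0,0,0],[0.35,-1,0,0,0,0],[0.35,-1,0,0,0,0],[0.35,-1,0,0,0,0],[0.35,-1,0,0,0,0],[0.35,-1,0,0,0,0],[0.35,-1,0,0,0,0]]
  ]
}}

```text
time: 3.2
position: [0.4744, -0.0332, 0.4046]
tool_rot: [0.735, 0.678, 0.0, -0.0]
ft_force: [-0.2, 0.6, -0.5]
grip_width: 0.0868
```

{"fn": "drive_tool", "kwargs": {
  "plan": [
    [[0.35,-1,0,0,0,0],[0.35,-1,0,0,0,0],[0.35,-1,0,0,0,0],[0.35,-1,0,0,0,0],[0.35,-1,0,0,0,0],[0.35,-1,0,0,0,0],[0,-1,0,0,0,0],[0,-1,0,0,0,0]]
  ]
}}

```text
time: 4.2
position: [0.5268, -0.2341, 0.4046]
tool_rot: [0.735, 0.678, 0.0, -0.0]
ft_force: [0.3, -0.2, 0.1]
grip_width: 0.087
```

```bash
python3 -c "
from h import *
snap('d1')"
```

```text
t 4.2 pos [ 0.5268 -0.2341  0.4046] jaw 57.10462950335349 yaw -4.681482193785731 F [ 0.3023 -0.215   0.1455] w 0.0869813718612083 q [-0.6119  0.4623  1.557   0.0001  1.1225 -0.5303]
```

View pics/d1_wrist.png

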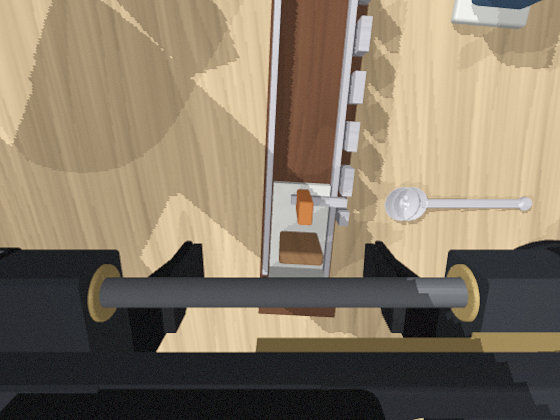

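```bash
python3 -c "
from h import *
t=cv2.imread('pics/d1_wrist.png')[:,:,::-1]
zoom(t,250,130,380,320,4,'d1z.png')
zoom(t,250,0,380,130,4.5,'d1y.png')"
```

```text
(no output)
```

View pics/d1z.png

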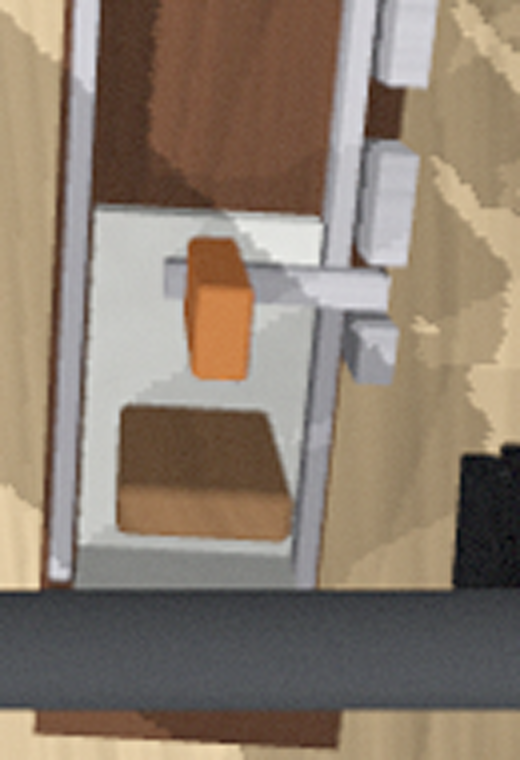

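View pics/d1y.png

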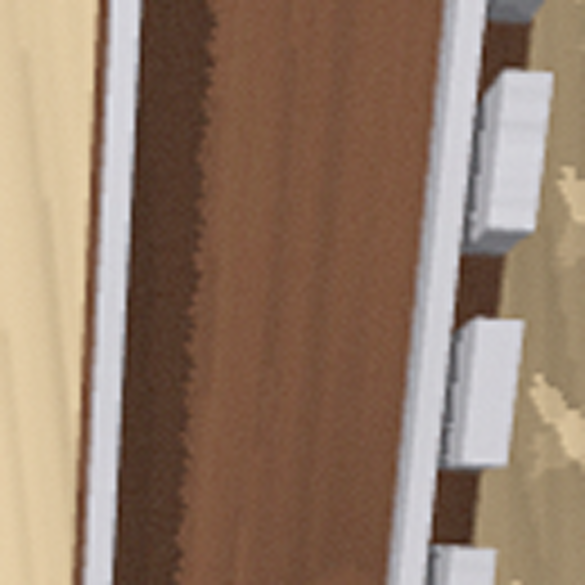

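```bash
cat > fit.py <<'E'
from h import *
K,W=cam('d1')
z=lambda x,y:(250+x/4,130+y/4); y_=lambda x,y:(250+x/4.5,y/4.5)
def loc(p): # list of (local pt fn, px, mask)
    s=p[3]; yl=-.16+s
    L=[]
    for (dx,dy),px in zip([(-.022,.007),(.022,.007),(.022,-.007),(-.022,-.007)],[z(118,488),z(286,497),z(290,540),z(118,533)]): L.append(((dx,yl+.052+dy,.09),px,3))
    for (dx,dy),px in zip([(-.007,.012),(.007,.012),(.007,-.012),(-.007,-.012)],[z(192,285),z(254,285),z(247,380),z(195,378)]): L.append(((p[4]+dx,yl+.098+dy,.087),px,3))
    L.append(((-.044,-.172,.088),z(36,740),3));L.append(((.044,-.172,.088),z(338,748),3))
    # guides (x only) at approx rows
    for ly,px in [(.1,y_(141,0)),(.0,y_(113,585))]: pass
    for k,(a,b,c,d) in {2:((372,140),(418,142),(410,265),(360,258))}.items():
        yg=p[5]+.048*(k-1)
        # tooth between gap1 and gap2
        L.append(((.043,yg-.009,.042),z(*a),3));L.append(((.043,yg-.039,.042),z(*d),3));L.append(((.053,yg-.009,.042),z(*b),3));L.append(((.053,yg-.039,.042),z(*c),3))
    for k,(a,d) in {3:((460,322),(447,463)),4:((497,72),(484,230))}.items():
        yg=p[5]+.048*(k-1)
        L.append(((.043,yg-.009,.042),y_(*a),3));L.append(((.043,yg-.039,.042),y_(*d),3))
    return L
def w(p,l):
    c,s=np.cos(p[2]),np.sin(p[2]); l=np.array(l); return np.array([p[0]+c*l[0]-s*l[1],p[1]+s*l[0]+c*l[1],l[2]])
def res(p):
    return np.concatenate([proj(w(p,l),K,W)[0]-px for l,px,_ in loc(p)])
r=least_squares(res,[.54,-.18,-.09,0.0,0,-.062],loss='soft_l1')
print(r.x,np.degrees(r.x[2])); print(res(r.x).reshape(-1,2).round(1))
J=r.jac;print(np.sqrt(np.diag(np.linalg.inv(J.T@J))))
np.save('rack.npy',r.x)
p=r.x
print("tab",w(p,(p[4],-.062+p[3],.07)),"handle",w(p,(0,-.108+p[3],.07)),"bay",w(p,(0,-.16,.012)))
# overlays
pts={'base':[(-.044,-.176,.012),(.044,-.176,.012),(.044,.176,.012),(-.044,.176,.012)],'wall':[(-.044,-.172,.088),(.044,-.172,.088),(.044,-.16,.088),(-.044,-.16,.088)],'gl':[(-.034,-.16,.028),(-.034,.17,.028)],'gr':[(.034,-.16,.028),(.034,.17,.028)]}
for tag,n in (('d1','wrist'),('a','top'),('a','side')):
    im=cv2.imread(f'pics/{tag}_{n}.png');k,ww=T_cam(n) if n!='wrist' else (K,W)
    im=cv2.resize(im,None,fx=4,fy=4,interpolation=cv2.INTER_CUBIC)
    for q in pts.values():
        P=np.array([proj(w(p,l),k,ww)[0] for l in q])*4
        cv2.polylines(im,[P.astype(int)],len(q)>2,(0,255,0),1)
    c=proj(w(p,(0,0,0)),k,ww)[0]*4
    x0=int(max(0,c[0]-400));y0=int(max(0,c[1]-300)); cv2.imwrite(f'pics/ov_{n}.png',im[y0:y0+600,x0:x0+800])
E
python3 fit.py
```

```text
[ 0.5526 -0.191  -0.1269  0.0024  0.0024 -0.015 ] -7.268554249061085
[[ -1.2  -0.9]
 [  1.6  -1.3]
 [ -0.5   1. ]
 [ -1.8   0.9]
 [  0.8  -0.6]
 [  0.1   0.1]
 [  0.1   0.3]
 [ -1.4   0.2]
 [ -4.6  -0.5]
 [  3.8   0.7]
 [  4.3 -41.1]
 [  4.5 -41. ]
 [  2.6 -41.2]
 [  1.6 -42.4]
 [ -0.1   1.8]
 [ -0.2   2.5]
 [ -3.1   2.6]
 [ -3.5   2.2]]
[0.0006 0.0011 0.0063 0.0012 0.0009 0.002 ]
tab [ 0.5474 -0.2504  0.07  ] handle [ 0.5392 -0.2957  0.07  ] bay [ 0.5324 -0.3497  0.012 ]
```

```bash
sed -i 's/{3:((460,322),(447,463)),4:((497,72),(484,230))}/{4:((460,322),(447,463)),5:((497,72),(484,230))}/; s/(-.044,-.172,.088),z/(-p[6],-.172,.088),z/; s/(.044,-.172,.088),z/(p[6],-.172,.088),z/; s/-.062\],loss/-.062,.04],loss/' fit.py; python3 fit.py
```

```text
[ 0.5538 -0.1911 -0.1314  0.0023  0.0014 -0.0602  0.0396] -7.527201666098893
[[-0.5 -1. ]
 [ 2.3 -1.2]
 [ 0.1  1.1]
 [-1.1  0.9]
 [ 0.9 -0.6]
 [ 0.1  0.1]
 [ 0.   0.4]
 [-1.4  0.2]
 [ 0.  -0.6]
 [-0.   0.6]
 [ 1.2  3.1]
 [ 1.4  1.1]
 [-0.9  3. ]
 [-1.9 -0.2]
 [ 1.7 -1.1]
 [ 1.4 -0.2]
 [-0.9 -0.6]
 [-1.6 -0.7]]
[0.0006 0.0011 0.0044 0.0012 0.0007 0.0012 0.0007]
tab [ 0.5474 -0.2504  0.07  ] handle [ 0.5399 -0.2958  0.07  ] bay [ 0.5328 -0.3497  0.012 ]
```

View pics/ov_wrist.png

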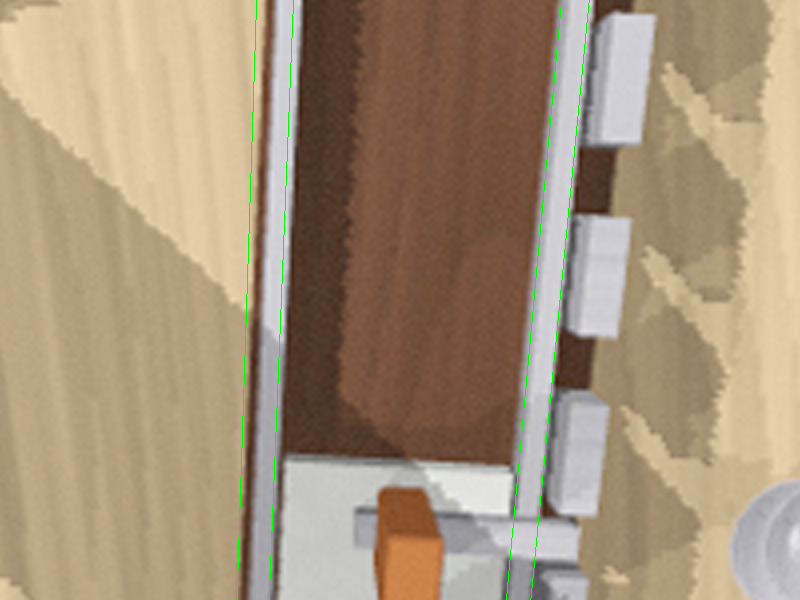

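View pics/ov_top.png

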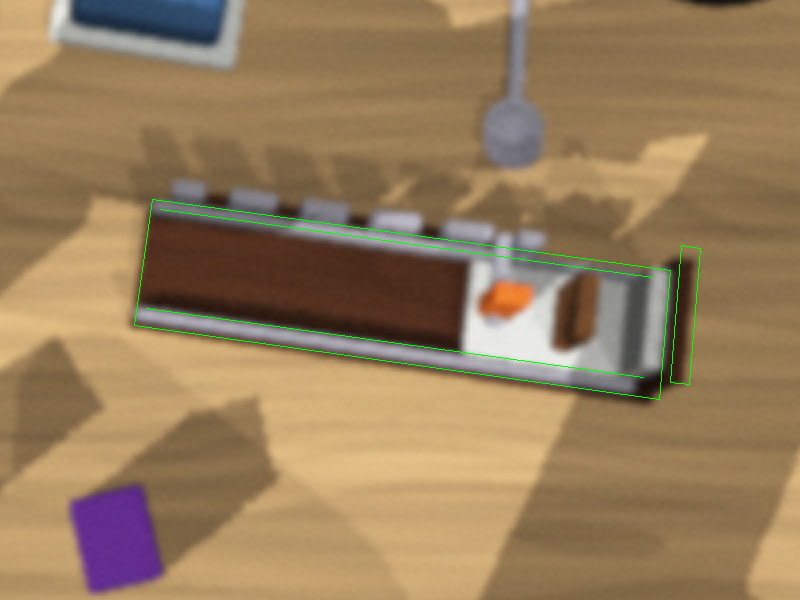

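View pics/ov_side.png

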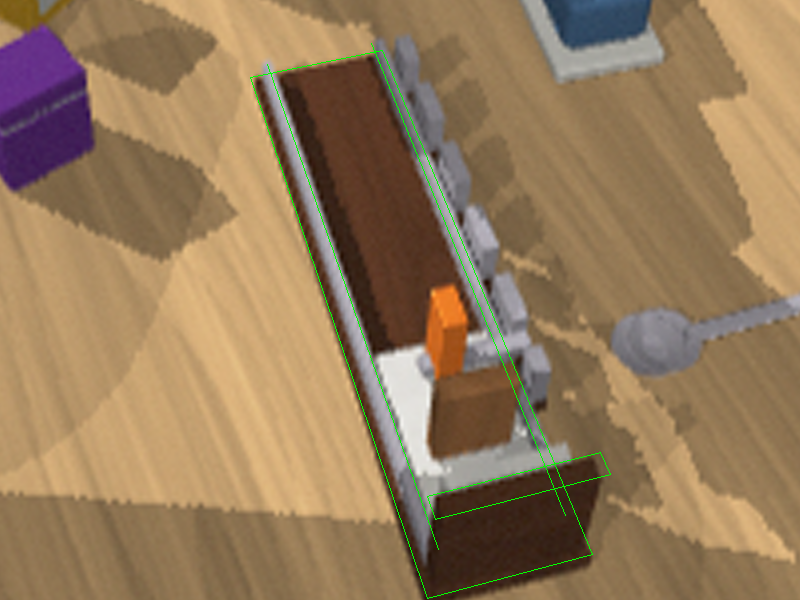

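{"fn": "drive_tool", "kwargs": {
  "plan": [
    [[0.4,-0.3,-0.5,0,0,-0.4],[0.42,-0.35,-0.9,0,0,0],[0,0,-0.9,0,0,0],[0,0,-0.9,0,0,0],[0,0,-0.9,0,0,0],[0,0,-0.9,0,0,0],[0,0,-0.9,0,0,0],[0,0,-0.9,0,0,0]]
  ]
}}

```text
time: 5.25
position: [0.5472, -0.2491, 0.234]
tool_rot: [0.75, 0.662, 0.0, -0.0]
ft_force: [-0.4, -0.2, 0.7]
grip_width: 0.0866
```

```bash
python3 -c "
from h import *
snap('e1',('wrist','side'))
t=cv2.imread('pics/e1_side.png')[:,:,::-1]
zoom(t,250,180,400,380,3,'e1z.png')
"
```

```text
t 5.25 pos [ 0.5472 -0.2491  0.234 ] jaw 56.8568954994192 yaw -7.096245598996997 F [-0.3979 -0.1767  0.7294] w 0.08664622074165955 q [-0.6129  0.7281  1.6189  0.0002  0.7946 -0.4893]
```

View pics/e1_wrist.png

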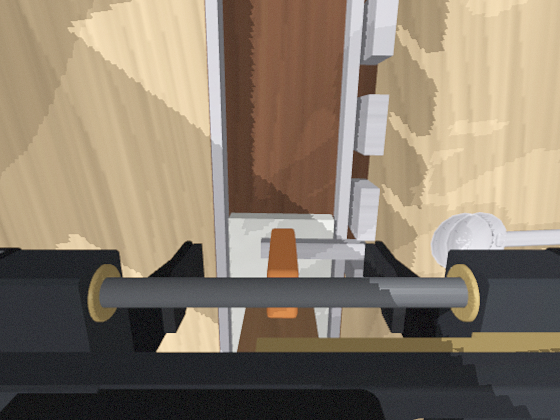

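View pics/e1z.png

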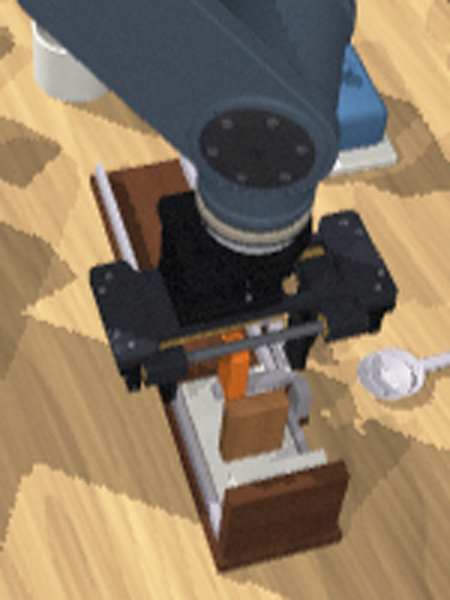

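{"fn": "drive_tool", "kwargs": {
  "plan": [
    [[0,0,0,0,0,0],[0,0,0,0,0,0],[0,0,0,0,0,0],[0,0,0,0,0,0],[0,0,0,0,0,0],[0,0,0,0,0,0]]
  ],
  "grip": 1,
  "force": 20
}}

```text
time: 6.1
position: [0.5471, -0.2489, 0.2348]
tool_rot: [0.75, 0.662, 0.0, 0.0]
ft_force: [0.0, 0.1, 0.4]
grip_width: 0.0353
```

{"fn": "drive_tool", "kwargs": {
  "plan": [
    [[0,0,0,0,0,0],[0,0,0,0,0,0],[0,0,0,0,0,0],[0,0,0,0,0,0],[0,0,0,0,0,0]]
  ]
}}

```text
time: 6.72
position: [0.547, -0.2489, 0.2347]
tool_rot: [0.75, 0.662, 0.0, -0.0]
ft_force: [-1.9, 0.2, 0.6]
grip_width: 0.014
```

{"fn": "drive_tool", "kwargs": {
  "plan": [
    [[-0.3,0.04,0,0,0,0],[-0.3,0.04,0,0,0,0],[-0.35,0.04,0,0,0,0],[0,0,0,0,0,0],[0,0,0,0,0,0]]
  ]
}}

```text
time: 7.35
position: [0.5245, -0.2462, 0.2348]
tool_rot: [0.75, 0.662, 0.001, 0.003]
ft_force: [6.7, 0.9, -6.0]
grip_width: 0.0138
```

```bash
python3 -c "
from h import *
snap('f1',('side',))
t=cv2.imread('pics/f1_side.png')[:,:,::-1]
zoom(t,250,180,400,380,3,'f1z.png')
"
```

```text
t 7.35 pos [ 0.5245 -0.2462  0.2348] jaw 56.84896203628726 yaw -7.153108039881512 F [ 6.6733  0.9238 -6.0124] w 0.013797497715052197 q [-0.632   0.7071  1.6777  0.0023  0.7513 -0.5089]
```

View pics/f1z.png

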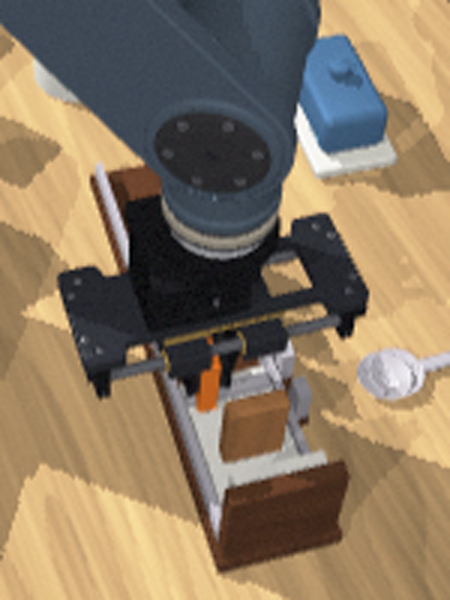

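{"fn": "drive_tool", "kwargs": {
  "plan": [
    [[0.06,0.5,0,0,0,0],[0.06,0.5,0,0,0,0],[0.06,0.5,0,0,0,0],[0.06,0.5,0,0,0,0],[0.06,0.5,0,0,0,0],[0.06,0.5,0,0,0,0],[0,0,0,0,0,0]]
  ]
}}

```text
time: 8.28
position: [0.5345, -0.1713, 0.2349]
tool_rot: [0.75, 0.662, 0.002, 0.004]
ft_force: [9.9, 1.0, -6.7]
grip_width: 0.014
```

```bash
python3 -c "
from h import *
snap('g1',('side',))
t=cv2.imread('pics/g1_side.png')[:,:,::-1]
zoom(t,250,180,400,380,3,'g1z.png')
"
```

```text
t 8.275 pos [ 0.5345 -0.1713  0.2349] jaw 56.85168878333542 yaw -7.12087526015554 F [ 9.8713  1.0076 -6.7086] w 0.014003065139916511 q [-0.5096  0.6915  1.7258  0.002   0.7154 -0.3868]
```

View pics/g1z.png

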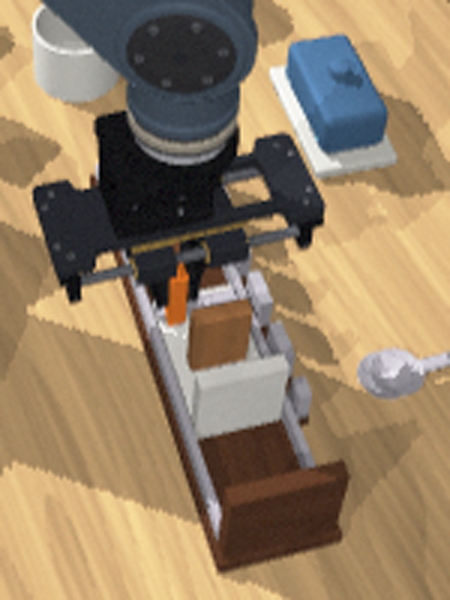

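{"fn": "drive_tool", "kwargs": {
  "plan": [
    [[0.1,0.5,0,0,0,0],[0.1,0.5,0,0,0,0],[0.07,0.5,0,0,0,0],[0.07,0.5,0,0,0,0],[0.07,0.5,0,0,0,0],[0.07,0.5,0,0,0,0],[0.07,0.5,0,0,0,0],[0.07,0.5,0,0,0,0]]
  ]
}}

```text
time: 9.32
position: [0.5491, -0.0721, 0.2348]
tool_rot: [0.749, 0.662, 0.001, 0.003]
ft_force: [4.9, -4.1, -6.6]
grip_width: 0.0141
```

{"fn": "drive_tool", "kwargs": {
  "plan": [
    [[0.07,0.5,0,0,0,0],[0.07,0.5,0,0,0,0],[0.07,0.5,0,0,0,0],[0,0,0,0,0,0]]
  ]
}}

```text
time: 9.82
position: [0.5545, -0.0335, 0.2348]
tool_rot: [0.749, 0.662, 0.002, 0.002]
ft_force: [6.3, 2.3, -5.0]
grip_width: 0.0142
```

{"fn": "drive_tool", "kwargs": {
  "plan": [
    [[0,0,0,0,0,0],[0,0,0,0,0,0],[0,0,0,0,0,0]]
  ],
  "grip": 0.6
}}

```text
time: 10.2
position: [0.5524, -0.0335, 0.2347]
tool_rot: [0.749, 0.662, -0.001, -0.001]
ft_force: [0.2, -0.3, 0.1]
grip_width: 0.0324
```

{"fn": "drive_tool", "kwargs": {
  "plan": [
    [[0,0,1,0,0,0],[0,0,1,0,0,0],[0,0,1,0,0,0],[-0.1,-1,1,0,0,0],[-0.1,-1,1,0,0,0],[-0.1,-1,0,0,0,0],[-0.1,-1,0,0,0,0],[-0.1,-1,0,0,0,0]]
  ],
  "grip": 0
}}

```text
time: 11.2
position: [0.5398, -0.1591, 0.3598]
tool_rot: [0.749, 0.662, -0.0, -0.0]
ft_force: [-0.3, -0.2, 0.3]
grip_width: 0.0868
```

{"fn": "drive_tool", "kwargs": {
  "plan": [
    [[-0.1,-1,0,0,0,0],[-0.1,-1,0,0,0,0],[-0.1,-1,0,0,0,0],[-0.1,-1,0,0,0,0],[-0.1,-1,0,0,0,0],[-0.1,-1,0,0,0,0],[0,-1,0,0,0,0],[0,0,0,0,0,0]]
  ]
}}

```text
time: 12.2
position: [0.5255, -0.3357, 0.3597]
tool_rot: [0.75, 0.661, 0.0, 0.001]
ft_force: [-0.1, 0.4, 0.7]
grip_width: 0.0869
```

```bash
python3 -c "
from h import *
snap('i1',('wrist','top'))
t=cv2.imread('pics/i1_top.png')[:,:,::-1]
zoom(t,270,180,440,260,4.5,'i1z.png')
"
```

```text
t 12.2 pos [ 0.5255 -0.3357  0.3597] jaw 56.83935063973389 yaw -7.236656324272909 F [-0.0784  0.4461  0.6715] w 0.08690998044762815 q [-0.7474  0.5768  1.4808 -0.0001  1.0827 -0.621 ]
```

View pics/i1_wrist.png

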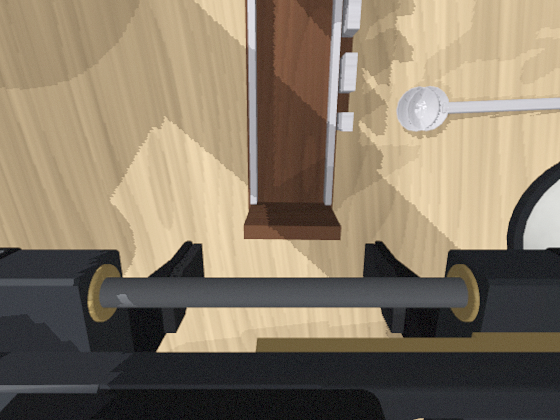

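View pics/i1_top.png

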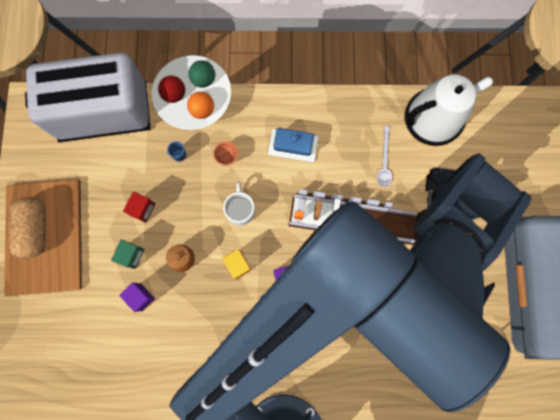

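```bash
python3 -c "
from h import *
t=cv2.imread('pics/i1_wrist.png')[:,:,::-1]
zoom(t,235,110,365,250,4.2,'i1a.png');zoom(t,235,0,365,130,4.2,'i1b.png')
"
```

```text
(no output)
```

View pics/i1a.png

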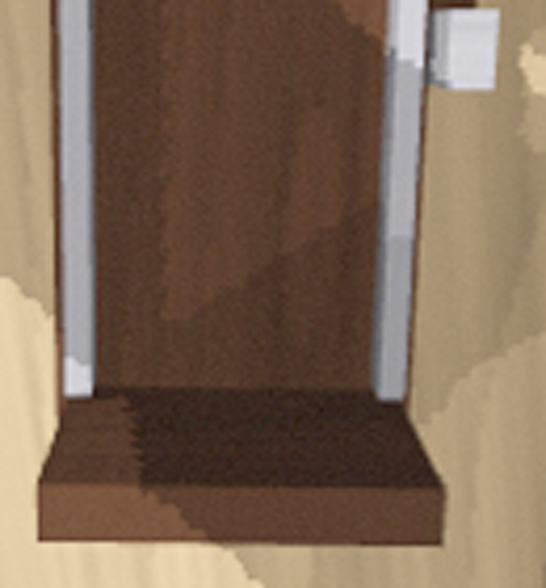

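View pics/i1b.png

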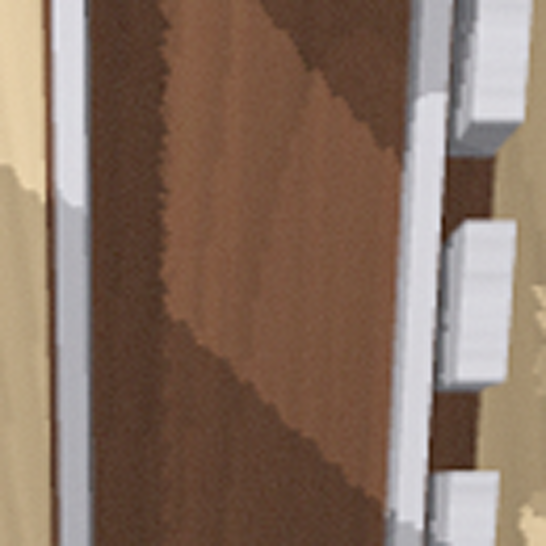

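```bash
cat > fit2.py <<'E'
from h import *
K,W=cam('i1')
a=lambda x,y:(235+x/4.2,110+y/4.2); b=lambda x,y:(235+x/4.2,y/4.2)
def w(p,l):
    c,s=np.cos(p[2]),np.sin(p[2]); l=np.array(l); return np.array([p[0]+c*l[0]-s*l[1],p[1]+s*l[0]+c*l[1],l[2]])
def res(p,full=False):
    h=p[4];g=p[3]
    L=[((-h,-.172,.088),a(38,541)),((h,-.172,.088),a(443,545)),((-h,-.16,.088),a(42,483)),((h,-.16,.088),a(443,487)),
       ((0,-.16,.012),(None,a(0,389)[1])),
       ((.053,g-.009,.042),a(498,10)),((.053,g+.039,.042),b(515,222)),((.053,g+.009,.042),b(506,383)),((.053,g+.057,.042),b(523,120))]
    r=[]
    for l,px in L:
        q=proj(w(p,l),K,W)[0]
        if px[0] is not None:r.append(q[0]-px[0])
        r.append(q[1]-px[1])
    # guide edges: find point on line x=+-.034,z=.028 at image row
    for sx,px in [(-.034,b(85,0)),(-.034,a(88,100)),(-.034,a(90,390)),(.034,b(418,0)),(.034,a(392,100)),(.034,a(381,395))]:
        q0=proj(w(p,(sx,-.16,.028)),K,W)[0];q1=proj(w(p,(sx,.05,.028)),K,W)[0]
        t=(px[1]-q0[1])/(q1[1]-q0[1]);r.append(q0[0]+t*(q1[0]-q0[0])-px[0])
    return np.array(r)
if __name__=="__main__":
    r=least_squares(res,[.55,-.19,-.13,-.062,.044]);p=r.x
    print(p,np.degrees(p[2]));print(res(p).round(1))
    J=r.jac;print(np.sqrt(np.diag(np.linalg.inv(J.T@J))))
    np.save('rack2.npy',p)
    for k in range(3): print('slot',k,w(p,(0,-.16+.024+.048*k,.012)))
E
python3 fit2.py
```

```text
[ 0.555  -0.1901 -0.1397 -0.061   0.0395] -8.006099529744684
[ 0.7  0.  -0.4  0.1 -0.6  0.1  0.5  0.2 -0.6 -0.   0.1  0.  -0.  -0.5
 -0.5 -0.2  0.4 -0.5  0.1  0.3  0.8  0.3 -0.6]
[0.0004 0.0004 0.0031 0.0006 0.0004]
slot 0 [ 0.5361 -0.3247  0.012 ]
slot 1 [ 0.5428 -0.2772  0.012 ]
slot 2 [ 0.5494 -0.2297  0.012 ]
```

{"fn": "drive_tool", "kwargs": {
  "plan": [
    [[-0.18,1,0,0,0,0.8],[-0.18,1,0,0,0,0.8],[-0.18,1,0,0,0,0.8],[-0.18,1,0,0,0,0.8],[-0.18,1,0,0,0,0.8],[-0.18,1,0,0,0,0.8],[-0.18,1,0,0,0,0.8],[-0.18,1,0,0,0,0.8]]
  ]
}}

```text
time: 13.3
position: [0.4891, -0.1314, 0.3599]
tool_rot: [0.488, 0.873, 0.0, -0.0]
ft_force: [0.6, 0.3, 0.1]
grip_width: 0.0872
```

{"fn": "drive_tool", "kwargs": {
  "plan": [
    [[-0.2,1,0,0,0,0],[-0.2,1,0,0,0,0],[-0.2,1,0,0,0,0],[-0.2,1,0,0,0,0],[-0.2,1,0,0,0,0],[-0.2,1,0,0,0,0],[-0.2,1,0,0,0,0],[-0.2,1,0,0,0,0]]
  ]
}}

```text
time: 14.3
position: [0.4487, 0.0683, 0.3599]
tool_rot: [0.49, 0.872, 0.0, -0.0]
ft_force: [0.4, -0.2, -0.1]
grip_width: 0.0874
```

{"fn": "drive_tool", "kwargs": {
  "plan": [
    [[-0.2,1,0,0,0,0],[0,0,0,0,0,0]]
  ]
}}

```text
time: 14.55
position: [0.4433, 0.0935, 0.3598]
tool_rot: [0.488, 0.873, -0.0, -0.001]
ft_force: [0.1, 0.1, -1.0]
grip_width: 0.0864
```

```bash
python3 -c "
from h import *
snap('j1',('wrist',))
"
```

```text
t 14.55 pos [0.4433 0.0935 0.3598] jaw 48.832205349656306 yaw 31.53914177244892 F [ 0.0707  0.1087 -0.9946] w 0.08644106895536224 q [-0.0398  0.3703  1.8989  0.0003  0.8734 -0.5905]
```

View pics/j1_wrist.png

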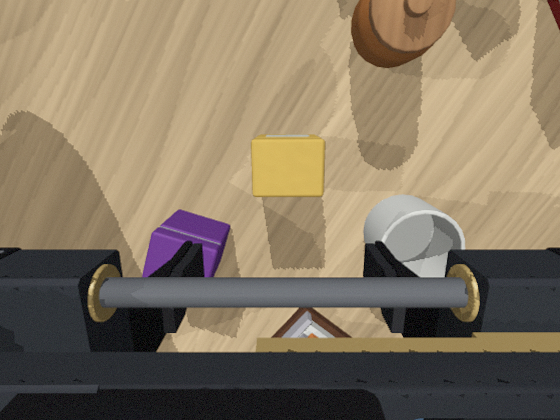

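```bash
cat > tin.py <<'E'
from h import *
import sys
tag,x0,y0,x1,y1=sys.argv[1],*map(int,sys.argv[2:6])
im=cv2.imread(f'pics/{tag}_wrist.png')[:,:,::-1]
zoom(im,x0,y0,x1,y1,5,tag+'z.png')
E
python3 tin.py j1 240 125 340 210
```

```text
(no output)
```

View pics/j1z.png

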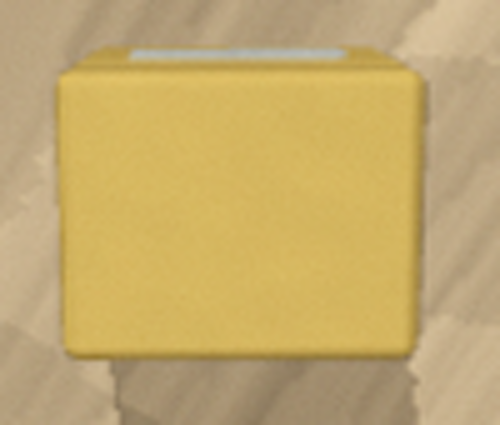

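```bash
cat > tinpose.py <<'E'
from h import *
def pose(tag,off,s,c,guess,z=.076):
    K,W=cam(tag); px=np.array([(off[0]+a/s,off[1]+b/s) for a,b in c])
    P=unproj(px,z,K,W)
    print('w',np.linalg.norm(P[1]-P[0]),np.linalg.norm(P[2]-P[3]),'d',np.linalg.norm(P[3]-P[0]),np.linalg.norm(P[2]-P[1]))
    def m(p):
        cc,ss=np.cos(p[2]),np.sin(p[2]);L=[(-.03,.024),(.03,.024),(.03,-.024),(-.03,-.024)]
        return np.array([(p[0]+cc*x-ss*y,p[1]+ss*x+cc*y,p[3]) for x,y in L])
    for fr in (0,1):
        f=lambda p:(proj(m(p if fr else [*p[:3],z]),K,W)-px).ravel()
        r=least_squares(f,[*P.mean(0)[:2],guess,z]);print('free z' if fr else 'fix z',r.x[:4],np.degrees(r.x[2]),'res',np.abs(r.fun).max())
    o=robot.get_obs()['position']
E
python3 -c "
from tinpose import *
pose('j1',(240,125),5,[(57,70),(425,70),(417,357),(65,357)],.55)"
```

```text
w 0.05864530659204633 0.058869506989949055 d 0.04703334288233394 0.047029705810267414
fix z [0.4294 0.1241 0.5514 0.076 ] 31.59434731306871 res 0.939522737922573
free z [0.4299 0.1235 0.5514 0.0704] 31.595420054887533 res 0.14529382551279468
```

{"fn": "drive_tool", "kwargs": {
  "plan": [
    [[-0.28,0.6,-0.4,0,0,0],[-0.27,0.62,-0.9,0,0,0],[0,0,-0.9,0,0,0],[0,0,-0.9,0,0,0],[0,0,-0.9,0,0,0],[0,0,-0.9,0,0,0],[0,0,-0.73,0,0,0],[0,0,0,0,0,0]]
  ]
}}

```text
time: 15.6
position: [0.4301, 0.1221, 0.2176]
tool_rot: [0.49, 0.871, -0.001, -0.002]
ft_force: [-0.2, 0.0, 0.5]
grip_width: 0.0873
```

{"fn": "drive_tool", "kwargs": {
  "plan": [
    [[0,0,0,0,0,0],[0,0,0,0,0,0],[0,0,0,0,0,0],[0,0,0,0,0,0],[0,0,0,0,0,0],[0,0,0,0,0,0]]
  ],
  "grip": 1,
  "force": 35
}}

```text
time: 16.35
position: [0.4308, 0.1221, 0.2193]
tool_rot: [0.49, 0.872, 0.0, 0.0]
ft_force: [-1.2, -0.2, 6.4]
grip_width: 0.0598
```

{"fn": "drive_tool", "kwargs": {
  "plan": [
    [[0,0,0.4,0,0,0],[0,0,0.8,0,0,0],[0,0,1,0,0,0],[0,0,1,0,0,0],[0,0,1,0,0,0],[0,0,1,0,0,0],[0.12,-0.5,0.8,0,0,0],[0.12,-0.5,0,0,0,-0.55]]
  ]
}}

```text
time: 17.35
position: [0.4371, 0.0969, 0.3702]
tool_rot: [0.516, 0.856, 0.001, 0.002]
ft_force: [-0.5, -0.1, -2.3]
grip_width: 0.0593
```

{"fn": "drive_tool", "kwargs": {
  "plan": [
    [[0.23,-1,0,0,0,-0.7],[0.23,-1,0,0,0,-0.7],[0.23,-1,0,0,0,-0.7],[0.23,-1,0,0,0,-0.7],[0.23,-1,0,0,0,-0.7],[0.23,-1,0,0,0,-0.7],[0.23,-1,0,0,0,-0.7],[0.23,-1,0,0,0,-0.7]]
  ]
}}

```text
time: 18.35
position: [0.4824, -0.104, 0.3676]
tool_rot: [0.743, 0.67, -0.001, -0.001]
ft_force: [0.9, -0.3, -1.9]
grip_width: 0.0599
```

{"fn": "drive_tool", "kwargs": {
  "plan": [
    [[0.24,-1,0,0,0,-0.4],[0.24,-1,0,0,0,0],[0.24,-1,0,0,0,0],[0.24,-1,0,0,0,0],[0.24,-1,0,0,0,0],[0.24,-1,0,0,0,0],[0.24,-1,0,0,0,0],[0.24,-1,0,0,0,0]]
  ]
}}

```text
time: 19.35
position: [0.5309, -0.3044, 0.3684]
tool_rot: [0.755, 0.656, -0.0, -0.0]
ft_force: [-0.3, -0.3, -2.5]
grip_width: 0.0597
```

```bash
cat > go.py <<'E'
from h import *
import sys
# target local rack (lx,ly), yaw -8 -> print units to go
p=np.load('rack2.npy')
def tgt(ly,lx=0):
    c,s=np.cos(p[2]),np.sin(p[2]);t=np.array([p[0]+c*lx-s*ly,p[1]+s*lx+c*ly])
    o=robot.get_obs();Rm=R.from_quat(o["tool_rot"]).as_matrix();yaw=np.degrees(np.arctan2(Rm[1,1],Rm[0,1]))
    d=o['position'][:2]-p[:2];print('t',o['time'],'pos',o['position'],'yaw',yaw,'local',[c*d[0]+s*d[1],-s*d[0]+c*d[1]],'units',(t-o['position'][:2])/.025,'turn',(np.degrees(p[2])-yaw)/6,'w',o['grip_width'],'F',o['ft_force'],'tilt',Rm[:,2])
if __name__=="__main__": tgt(float(sys.argv[1]))
E
python3 go.py -.134; python3 -c "
from h import *
snap('k1',('wrist','side'))"
```

```text
t 19.35 pos [ 0.5309 -0.3044  0.3684] yaw -8.042555022947479 local [np.float64(-0.007919882696887794), np.float64(-0.11661068980828543)] units [ 0.2168 -0.7329] turn 0.006075915533799048 w 0.05971487806835073 F [-0.2592 -0.2818 -2.4965] tilt [-0.0006  0.0006 -1.    ]
t 19.35 pos [ 0.5309 -0.3044  0.3684] jaw 56.73223042373026 yaw -8.042555022947479 F [-0.2592 -0.2818 -2.4965] w 0.05971487806835073 q [-0.703   0.5519  1.5027  0.0001  1.0878 -0.5627]
```

View pics/k1_wrist.png

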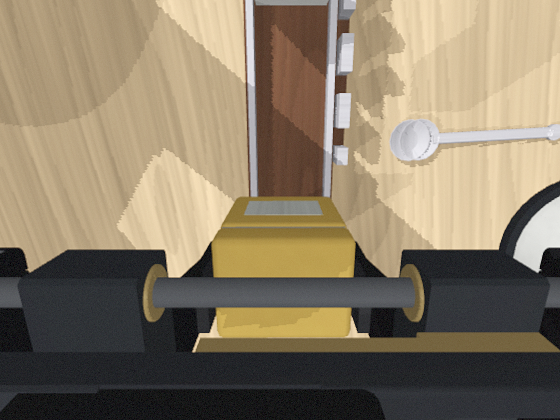

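View pics/k1_side.png

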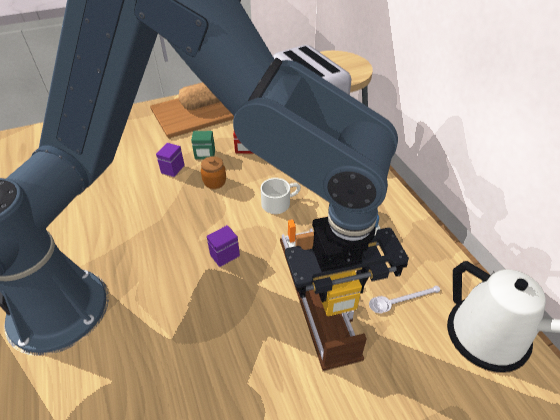

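{"fn": "drive_tool", "kwargs": {
  "plan": [
    [[0.1,-0.36,0,0,0,0],[0.12,-0.37,0,0,0,0],[0,0,-0.6,0,0,0],[0,0,-0.9,0,0,0],[0,0,-0.9,0,0,0],[0,0,-0.9,0,0,0],[0,0,-0.6,0,0,0],[0,0,0,0,0,0]]
  ]
}}

```text
time: 20.45
position: [0.5359, -0.3204, 0.2698]
tool_rot: [0.755, 0.656, -0.0, -0.002]
ft_force: [0.8, 0.0, -3.1]
grip_width: 0.0599
```

```bash
python3 go.py -.134; python3 -c "
from h import *
snap('k2',('wrist','side'))
zoom(cv2.imread('pics/k2_side.png')[:,:,::-1],260,200,400,380,3.3,'k2z.png')"
```

```text
t 20.45 pos [ 0.5359 -0.3204  0.2698] yaw -7.980193878516009 local [np.float64(-0.0007663187758976849), np.float64(-0.13176837616329762)] units [ 0.0179 -0.0927] turn -0.0043176085381125455 w 0.05987723986438727 F [ 0.8407  0.0123 -3.0878] tilt [-0.0029  0.0026 -1.    ]
t 20.45 pos [ 0.5359 -0.3204  0.2698] jaw 56.74063762992565 yaw -7.980193878516009 F [ 0.8407  0.0123 -3.0878] w 0.05987723986438727 q [-0.7177  0.6974  1.54    0.0001  0.9081 -0.5784]
```

View pics/k2_wrist.png

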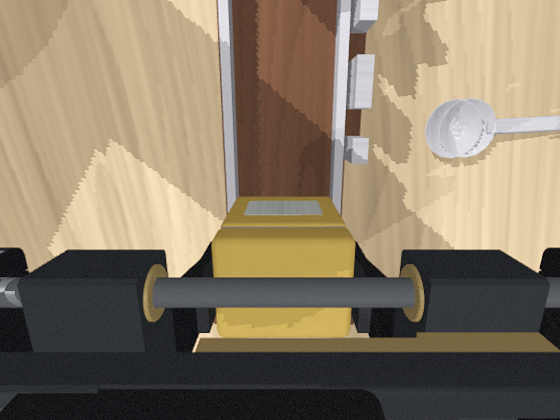

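View pics/k2z.png

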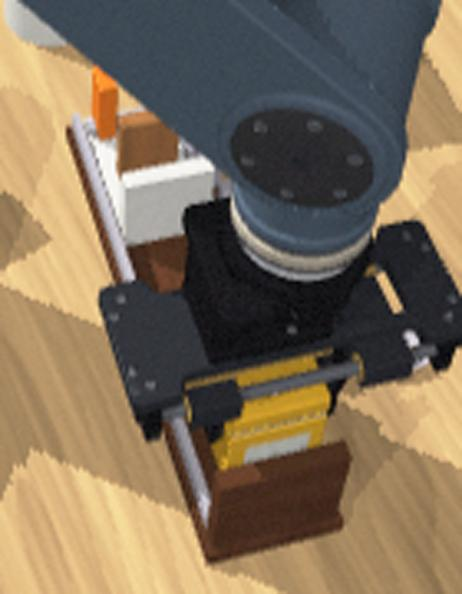

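```bash
python3 tin.py k2 205 140 365 245
python3 - <<'E'
from h import *
p=np.load('rack2.npy')
from fit2 import w
K,W=cam('k2')
for ly in(-.14,-.13,-.11,-.09): print(ly,[proj(w(p,(x,ly,.028)),K,W)[0] for x in(-.034,.034)],[proj(w(p,(x,ly,.052)),K,W)[0] for x in(-.03,.03)])
E
```

```text
-0.14 [array([237.7419, 235.2747]), array([331.2085, 235.3278])] [array([238.8326, 248.0432]), array([330.2243, 248.1034])]
-0.13 [array([237.2126, 222.2015]), array([331.7612, 222.2466])] [array([238.2593, 233.7016]), array([330.8248, 233.7532])]
-0.11 [array([236.1164, 195.1259]), array([332.9057, 195.1538])] [array([237.0674, 203.8842]), array([332.0734, 203.9174])]
-0.09 [array([234.9669, 166.7363]), array([334.1059, 166.7452])] [array([235.8109, 172.4526]), array([333.3896, 172.4653])]
```

View pics/k2z.png

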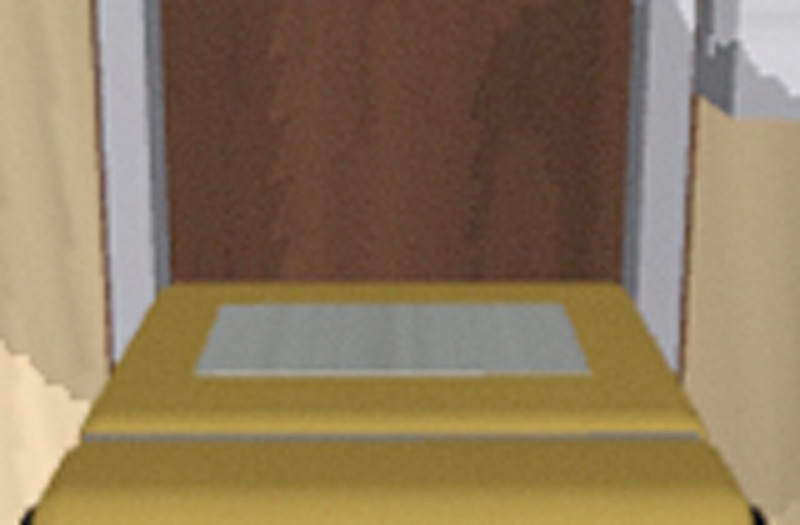

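{"fn": "drive_tool", "kwargs": {
  "plan": [
    [[0.02,-0.08,-0.4,0,0,0],[0,0,-0.4,0,0,0],[0,0,-0.4,0,0,0],[0,0,-0.2,0,0,0],[0,0,-0.14,0,0,0],[0,0,0,0,0,0]]
  ]
}}

```text
time: 21.3
position: [0.5368, -0.3231, 0.2327]
tool_rot: [0.755, 0.656, -0.0, -0.0]
ft_force: [0.1, -0.3, -1.2]
grip_width: 0.0601
```

{"fn": "drive_tool", "kwargs": {
  "plan": [
    [[0,0,-0.06,0,0,0],[0,0,0,0,0,0]]
  ]
}}

```text
time: 21.55
position: [0.5369, -0.3232, 0.2317]
tool_rot: [0.755, 0.656, 0.0, 0.0]
ft_force: [0.2, 0.1, -1.7]
grip_width: 0.0598
```

{"fn": "drive_tool", "kwargs": {
  "plan": [
    [[0,0,0,0,0,0],[0,0,0,0,0,0],[0,0,0,0,0,0],[0,0,0,0,0,0]]
  ],
  "grip": 0
}}

```text
time: 22.05
position: [0.5369, -0.3232, 0.2317]
tool_rot: [0.755, 0.656, 0.0, 0.0]
ft_force: [-0.9, 0.6, 0.1]
grip_width: 0.0853
```

{"fn": "drive_tool", "kwargs": {
  "plan": [
    [[0,0,0.5,0,0,0],[0,0,1,0,0,0],[0,0,1,0,0,0],[0,0,1,0,0,0],[0,0,1,0,0,0],[0,0,0,0,0,0]]
  ]
}}

```text
time: 22.8
position: [0.5374, -0.3236, 0.3469]
tool_rot: [0.755, 0.656, 0.0, 0.003]
ft_force: [-0.0, 0.2, -0.1]
grip_width: 0.0868
```

```bash
python3 go.py -.134; python3 -c "
from h import *
snap('l1',('wrist','top'))
zoom(cv2.imread('pics/l1_top.png')[:,:,::-1],100,170,300,320,4,'l1z.png')"
```

```text
t 22.8 pos [ 0.5374 -0.3236  0.3469] yaw -7.992230594589835 local [np.float64(0.0011706869622058816), np.float64(-0.13463803613304662)] units [-0.0428  0.0318] turn -0.0023114891924748506 w 0.08682624912388033 F [-0.026   0.159  -0.0597] tilt [ 0.0046 -0.0041 -1.    ]
t 22.8 pos [ 0.5374 -0.3236  0.3469] jaw 56.7385079493871 yaw -7.992230594589835 F [-0.026   0.159  -0.0597] w 0.08682624912388033 q [-0.7198  0.5963  1.4836 -0.      1.0555 -0.5803]
```

View pics/l1_wrist.png

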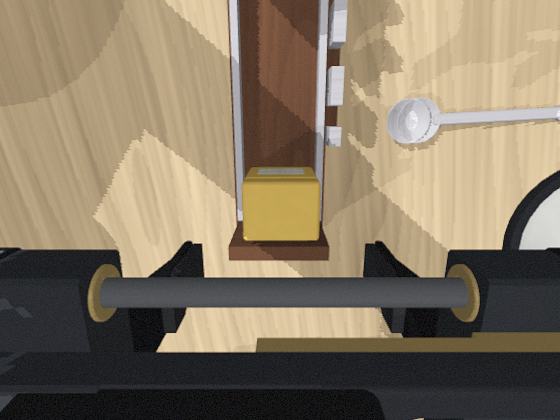

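View pics/l1z.png

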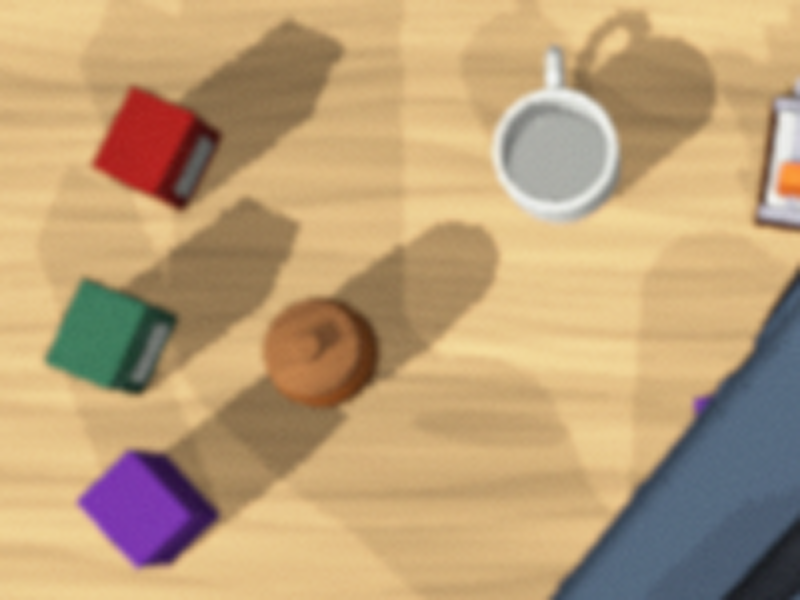

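{"fn": "drive_tool", "kwargs": {
  "plan": [
    [[0.02,1,0.5,0,0,-0.5],[0.02,1,0,0,0,-0.5],[0.02,1,0,0,0,-0.5],[0.02,1,0,0,0,-0.5],[0.02,1,0,0,0,-0.5],[0.02,1,0,0,0,-0.5],[0.02,1,0,0,0,-0.5],[0.02,1,0,0,0,0]]
  ]
}}

```text
time: 23.9
position: [0.5404, -0.1222, 0.355]
tool_rot: [0.862, 0.507, -0.001, -0.001]
ft_force: [0.3, -0.1, -0.2]
grip_width: 0.087
```

{"fn": "drive_tool", "kwargs": {
  "plan": [
    [[0.02,1,0,0,0,0],[0.02,1,0,0,0,0],[0.02,1,0,0,0,0],[0.02,1,0,0,0,0],[0.02,1,0,0,0,0],[0.02,1,0,0,0,0],[0.02,1,0,0,0,0],[0.02,1,0,0,0,0]]
  ]
}}

```text
time: 24.9
position: [0.5443, 0.0777, 0.355]
tool_rot: [0.862, 0.508, -0.001, -0.001]
ft_force: [0.1, -0.2, -0.8]
grip_width: 0.0869
```

{"fn": "drive_tool", "kwargs": {
  "plan": [
    [[0.02,1,0,0,0,0],[0.02,1,0,0,0,0],[0.02,1,0,0,0,0],[0.02,1,0,0,0,0],[0.02,1,0,0,0,0],[0.02,1,0,0,0,0],[0.02,1,0,0,0,0],[0.02,1,0,0,0,0]]
  ]
}}

```text
time: 25.9
position: [0.5484, 0.2775, 0.3548]
tool_rot: [0.862, 0.508, -0.002, -0.0]
ft_force: [0.5, 0.7, 0.6]
grip_width: 0.0867
```

{"fn": "drive_tool", "kwargs": {
  "plan": [
    [[0.02,1,0,0,0,0],[0.02,0.8,0,0,0,0],[0,0,0,0,0,0]]
  ]
}}

```text
time: 26.28
position: [0.5495, 0.3229, 0.3555]
tool_rot: [0.861, 0.508, -0.001, -0.0]
ft_force: [0.8, -0.2, -0.1]
grip_width: 0.0873
```

```bash
python3 -c "
from h import *
snap('m1',('wrist',))"
```

```text
t 26.275 pos [0.5495 0.3229 0.3555] jaw 50.1677272530295 yaw -28.884842016280047 F [ 0.7776 -0.167  -0.0672] w 0.08729548479875732 q [ 0.3562  0.5997  1.4469 -0.0001  1.0964  0.8604]
```

View pics/m1_wrist.png

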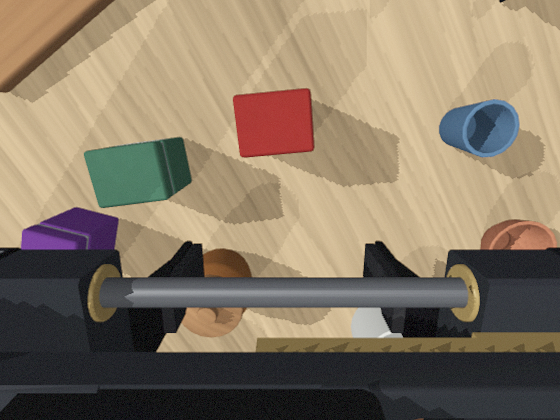

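```bash
python3 tin.py m1 220 75 330 170; cp pics/m1z.png pics/m1r.png; python3 tin.py m1 75 125 200 220
```

```text
(no output)
```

View pics/m1r.png

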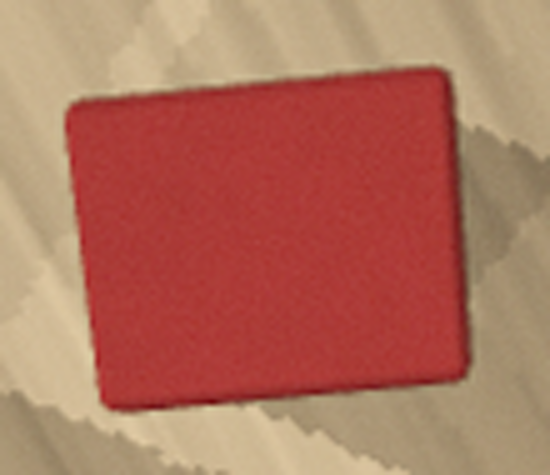

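View pics/m1z.png

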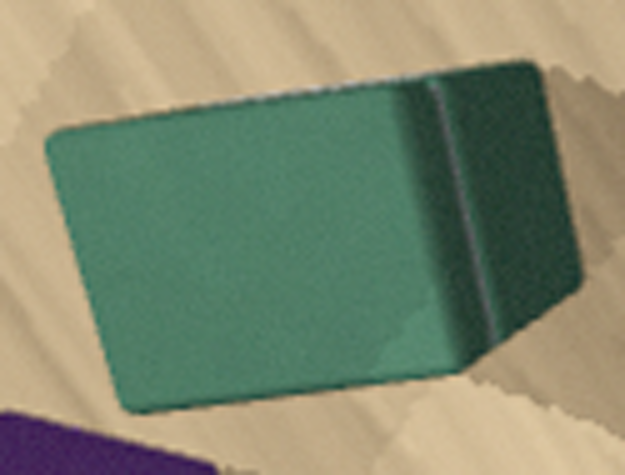

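```bash
python3 -c "
from tinpose import *
pose('m1',(220,75),5,[(66,103),(447,66),(470,378),(104,412)],-.42)
pose('m1',(75,125),5,[(44,133),(405,85),(462,374),(126,413)],-.42)"
```

```text
w 0.0577571361456972 0.05833499158687063 d 0.046686332402602226 0.046655152905064126
fix z [ 0.5772  0.3863 -0.4124  0.076 ] -23.627417443664694 res 1.5427407691888675
free z [ 0.577   0.3863 -0.4124  0.0677] -23.62793081236795 res 0.3056402632733466
w 0.05841960429844713 0.05683203351989748 d 0.046413413933165365 0.04702918637425409
fix z [ 0.4529  0.4083 -0.3847  0.076 ] -22.042078982891407 res 2.3194251968687922
free z [ 0.4482  0.4091 -0.3857  0.0667] -22.100569374082195 res 0.8453624425659712
```

{"fn": "drive_tool", "kwargs": {
  "plan": [
    [[0.4,0.84,0,0,0,0.44],[0.4,0.85,-0.2,0,0,0.44],[0.3,0.85,-0.9,0,0,0],[0,0,-0.9,0,0,0],[0,0,-0.9,0,0,0],[0,0,-0.9,0,0,0],[0,0,-0.9,0,0,0],[0,0,-0.76,0,0,0]]
  ]
}}

```text
time: 27.32
position: [0.5775, 0.3842, 0.2188]
tool_rot: [0.838, 0.546, -0.001, 0.0]
ft_force: [-0.4, -0.0, 0.2]
grip_width: 0.0871
```

{"fn": "drive_tool", "kwargs": {
  "plan": [
    [[0,0,0,0,0,0],[0,0,0,0,0,0]]
  ]
}}

```text
time: 27.58
position: [0.5778, 0.3853, 0.2206]
tool_rot: [0.837, 0.547, 0.001, 0.0]
ft_force: [0.4, -0.5, 0.3]
grip_width: 0.0871
```

{"fn": "drive_tool", "kwargs": {
  "plan": [
    [[0,0,0,0,0,0],[0,0,0,0,0,0],[0,0,0,0,0,0],[0,0,0,0,0,0],[0,0,0,0,0,0],[0,0,0,0,0,0]]
  ],
  "grip": 1,
  "force": 35
}}

```text
time: 28.32
position: [0.5772, 0.3855, 0.2204]
tool_rot: [0.837, 0.547, -0.0, -0.0]
ft_force: [-1.3, 0.0, 3.4]
grip_width: 0.0595
```

{"fn": "drive_tool", "kwargs": {
  "plan": [
    [[0,0,0.4,0,0,0],[0,0,0.8,0,0,0],[0,0,1,0,0,0],[0,0,1,0,0,0],[0,0,1,0,0,0],[0,-0.3,1,0,0,0],[-0.05,-0.7,1,0,0,0.3],[-0.05,-1,0,0,0,0.3]]
  ]
}}

```text
time: 29.32
position: [0.5754, 0.3356, 0.3793]
tool_rot: [0.819, 0.574, 0.004, 0.001]
ft_force: [-0.1, -0.3, -2.2]
grip_width: 0.0591
```

{"fn": "drive_tool", "kwargs": {
  "plan": [
    [[-0.05,-1,0,0,0,0.4],[-0.05,-1,0,0,0,0.4],[-0.05,-1,0,0,0,0.4],[-0.05,-1,0,0,0,0.4],[-0.05,-1,0,0,0,0.4],[-0.05,-1,0,0,0,0],[-0.05,-1,0,0,0,0],[-0.05,-1,0,0,0,0]]
  ]
}}

```text
time: 30.32
position: [0.5648, 0.1344, 0.3763]
tool_rot: [0.755, 0.655, 0.001, 0.001]
ft_force: [0.5, -0.8, -2.5]
grip_width: 0.0597
```

{"fn": "drive_tool", "kwargs": {
  "plan": [
    [[-0.05,-1,0,0,0,0],[-0.05,-1,0,0,0,0],[-0.05,-1,0,0,0,0],[-0.05,-1,0,0,0,0],[-0.05,-1,0,0,0,0],[-0.05,-1,0,0,0,0],[-0.05,-1,0,0,0,0],[-0.05,-1,0,0,0,0]]
  ]
}}

```text
time: 31.32
position: [0.5548, -0.0656, 0.3763]
tool_rot: [0.755, 0.655, 0.0, 0.001]
ft_force: [0.9, -0.3, -2.0]
grip_width: 0.0598
```

{"fn": "drive_tool", "kwargs": {
  "plan": [
    [[-0.05,-1,0,0,0,0],[-0.05,-1,0,0,0,0],[-0.05,-1,0,0,0,0],[-0.05,-1,0,0,0,0],[-0.05,-1,0,0,0,0],[-0.05,-1,0,0,0,0],[-0.1,-1,0,0,0,0],[0,0,0,0,0,0]]
  ]
}}

```text
time: 32.33
position: [0.5447, -0.2414, 0.3762]
tool_rot: [0.756, 0.654, 0.0, 0.001]
ft_force: [-0.5, 0.4, -2.0]
grip_width: 0.0602
```

```bash
python3 go.py -.079; python3 -c "
from h import *
snap('n1',('wrist','top'))"
```

```text
t 32.325 pos [ 0.5447 -0.2414  0.3762] yaw -8.268411552879137 local [np.float64(-0.0030140270939540293), np.float64(-0.05227803235625311)] units [-0.0295 -1.0753] turn 0.04371867052240871 w 0.060180972099776485 F [-0.4657  0.4102 -2.0322] tilt [ 0.002  -0.0018 -1.    ]
t 32.325 pos [ 0.5447 -0.2414  0.3762] jaw 56.70005738471543 yaw -8.268411552879137 F [-0.4657  0.4102 -2.0322] w 0.060180972099776485 q [-0.6045  0.5213  1.5383 -0.0004  1.0793 -0.46  ]
```

View pics/n1_wrist.png

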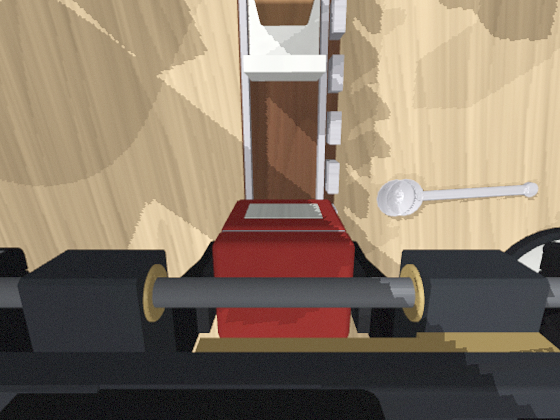

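{"fn": "drive_tool", "kwargs": {
  "plan": [
    [[-0.03,-0.54,0,0,0,0.04],[0,-0.54,0,0,0,0],[0,0,-0.5,0,0,0],[0,0,-1,0,0,0],[0,0,-1,0,0,0],[0,0,-1,0,0,0],[0,0,-0.75,0,0,0],[0,0,0,0,0,0]]
  ]
}}

```text
time: 33.42
position: [0.5433, -0.2659, 0.2663]
tool_rot: [0.754, 0.657, -0.001, -0.003]
ft_force: [-1.5, -0.7, -1.5]
grip_width: 0.0597
```

```bash
python3 go.py -.079; python3 -c "
from h import *
snap('n2',('wrist',))"; python3 tin.py n2 205 130 365 245
```

```text
t 33.425 pos [ 0.5433 -0.2659  0.2663] yaw -7.878411178938889 local [np.float64(-0.001005626323851953), np.float64(-0.07675967299763939)] units [ 0.0274 -0.0943] turn -0.02128139180096585 w 0.05970692962528679 F [-1.4668 -0.6882 -1.5135] tilt [-0.0044  0.0035 -1.    ]
t 33.425 pos [ 0.5433 -0.2659  0.2663] jaw 56.754319361635346 yaw -7.878411178938889 F [-1.4668 -0.6882 -1.5135] w 0.05970692962528679 q [-0.6398  0.6828  1.5932  0.0002  0.8712 -0.5024]
```

View pics/n2z.png

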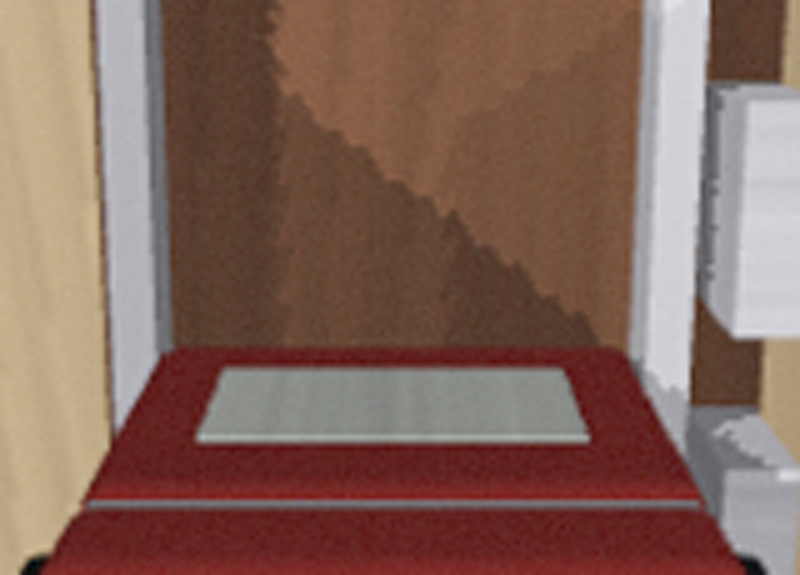

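{"fn": "drive_tool", "kwargs": {
  "plan": [
    [[0,0,-0.4,0,0,0],[0,0,-0.4,0,0,0],[0,0,-0.3,0,0,0],[0,0,-0.15,0,0,0],[0,0,-0.1,0,0,0],[0,0,0,0,0,0]]
  ]
}}

```text
time: 34.22
position: [0.5441, -0.2667, 0.2349]
tool_rot: [0.754, 0.657, -0.0, -0.0]
ft_force: [0.6, -0.7, -2.4]
grip_width: 0.06
```

{"fn": "drive_tool", "kwargs": {
  "plan": [
    [[0,0,-0.06,0,0,0],[0,0,-0.05,0,0,0],[0,0,0,0,0,0]]
  ]
}}

```text
time: 34.6
position: [0.5441, -0.2667, 0.2324]
tool_rot: [0.754, 0.657, 0.0, 0.0]
ft_force: [-0.5, 0.3, -1.5]
grip_width: 0.06
```

{"fn": "drive_tool", "kwargs": {
  "plan": [
    [[0,0,0,0,0,0],[0,0,0,0,0,0],[0,0,0,0,0,0],[0,0,0,0,0,0]]
  ],
  "grip": 0
}}

```text
time: 35.1
position: [0.5441, -0.2667, 0.2324]
tool_rot: [0.754, 0.657, 0.0, 0.0]
ft_force: [-0.8, 0.3, 0.6]
grip_width: 0.0852
```

{"fn": "drive_tool", "kwargs": {
  "plan": [
    [[0,0,0.5,0,0,0],[0,0,1,0,0,0],[0,0,1,0,0,0],[0,0,1,0,0,0],[0,0,1,0,0,0],[0,0,0.4,0,0,0],[0,0,0,0,0,0]]
  ]
}}

```text
time: 35.98
position: [0.5441, -0.2666, 0.3557]
tool_rot: [0.754, 0.657, 0.0, 0.001]
ft_force: [-0.4, 0.3, 0.2]
grip_width: 0.0869
```

```bash
python3 -c "
from h import *
snap('o1',('wrist','top'))
zoom(cv2.imread('pics/o1_top.png')[:,:,::-1],100,170,300,320,4,'o1z.png')"
```

```text
t 35.975 pos [ 0.5441 -0.2666  0.3557] jaw 56.755441957221265 yaw -7.874445878139388 F [-0.3947  0.3395  0.1743] w 0.08686418869087163 q [-0.6398  0.5596  1.5309  0.      1.0492 -0.5024]
```

View pics/o1_wrist.png

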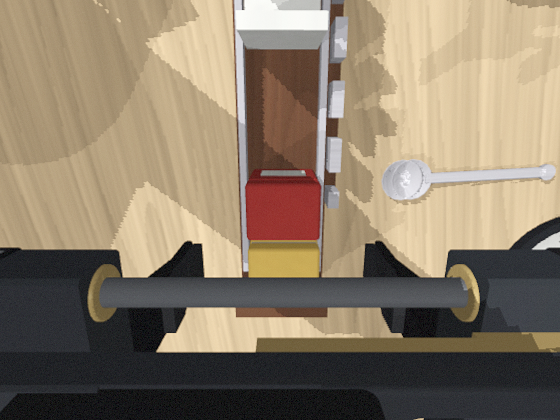

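View pics/o1z.png

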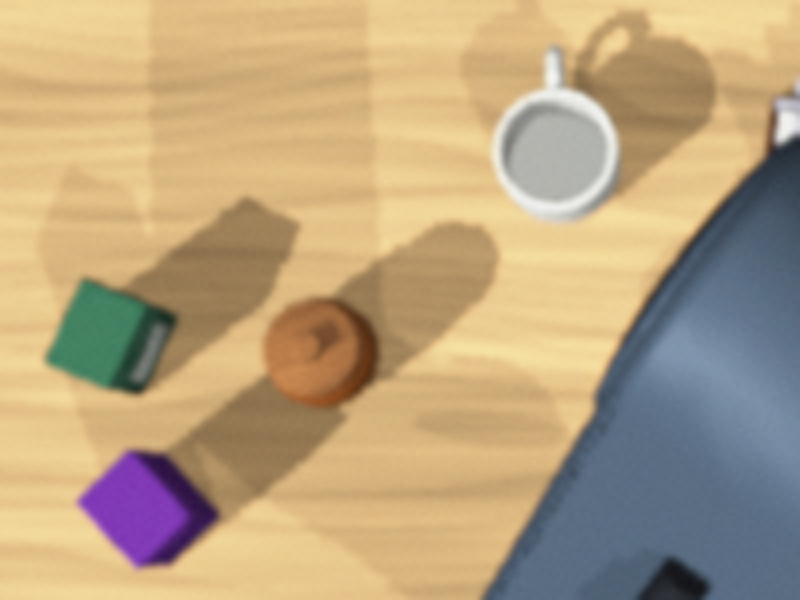

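{"fn": "drive_tool", "kwargs": {
  "plan": [
    [[-0.17,1,0,0,0,-0.4],[-0.17,1,0,0,0,-0.4],[-0.17,1,0,0,0,-0.4],[-0.17,1,0,0,0,-0.4],[-0.17,1,0,0,0,-0.4],[-0.17,1,0,0,0,-0.35],[-0.17,1,0,0,0,0],[-0.17,1,0,0,0,0]]
  ]
}}

```text
time: 37.08
position: [0.5096, -0.0658, 0.3535]
tool_rot: [0.829, 0.559, -0.001, -0.001]
ft_force: [-0.8, -0.2, 0.2]
grip_width: 0.0871
```

{"fn": "drive_tool", "kwargs": {
  "plan": [
    [[-0.17,1,0,0,0,0],[-0.17,1,0,0,0,0],[-0.17,1,0,0,0,0],[-0.17,1,0,0,0,0],[-0.17,1,0,0,0,0],[-0.17,1,0,0,0,0],[-0.17,1,0,0,0,0],[-0.17,1,0,0,0,0]]
  ]
}}

```text
time: 38.08
position: [0.4756, 0.1341, 0.3536]
tool_rot: [0.829, 0.559, -0.001, -0.001]
ft_force: [-0.2, 0.7, 0.1]
grip_width: 0.0868
```

{"fn": "drive_tool", "kwargs": {
  "plan": [
    [[-0.17,1,0,0,0,0],[-0.17,1,0,0,0,0],[-0.17,1,0,0,0,0],[-0.17,1,0,0,0,0],[-0.17,1,0,0,0,0],[-0.17,1,0,0,0,0],[-0.17,1,0,0,0,0],[-0.17,1,0,0,0,0]]
  ]
}}

```text
time: 39.08
position: [0.4416, 0.334, 0.3534]
tool_rot: [0.829, 0.559, -0.001, -0.0]
ft_force: [-0.1, 0.9, 0.4]
grip_width: 0.087
```

{"fn": "drive_tool", "kwargs": {
  "plan": [
    [[-0.17,0.8,0,0,0,0],[0,0,0,0,0,0]]
  ]
}}

```text
time: 39.33
position: [0.4373, 0.3543, 0.354]
tool_rot: [0.828, 0.56, -0.001, -0.0]
ft_force: [0.3, 0.2, 0.7]
grip_width: 0.0868
```

```bash
python3 -c "
from h import *
snap('p1',('wrist',))"
```

```text
t 39.325 pos [0.4373 0.3543 0.354 ] jaw 53.178858194104805 yaw -21.852310258092658 F [0.3013 0.1557 0.6893] w 0.08680998637844897 q [ 0.4824  0.5098  1.6413 -0.0002  0.9917  0.8639]
```

View pics/p1_wrist.png

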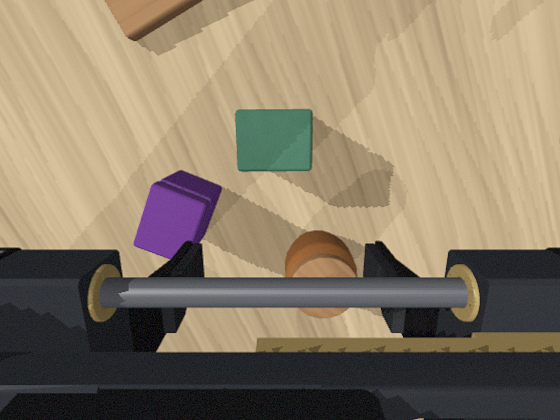

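```bash
python3 tin.py p1 225 100 325 180
```

```text
(no output)
```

View pics/p1z.png

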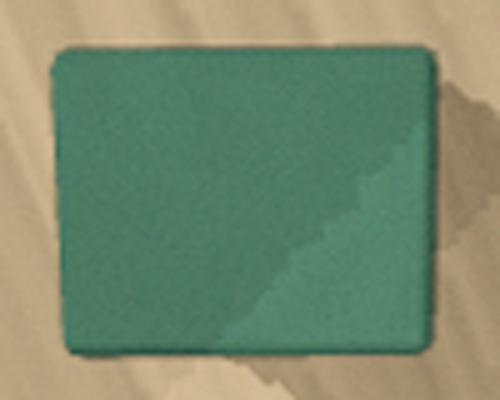

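```bash
python3 -c "
from tinpose import *
pose('p1',(225,100),5,[(53,48),(436,46),(432,354),(65,354)],-.38)"
```

```text
w 0.05824712699969947 0.05871179273267571 d 0.04683289208778926 0.04713060663724526
fix z [ 0.4522  0.4086 -0.3781  0.076 ] -21.66589344415397 res 1.2192969693801956
free z [ 0.452   0.4083 -0.3782  0.0697] -21.668271921900672 res 0.26546827357873326
```

{"fn": "drive_tool", "kwargs": {
  "plan": [
    [[0.2,0.7,0,0,0,0],[0.2,0.75,-0.2,0,0,0],[0.2,0.72,-0.9,0,0,0],[0,0,-0.9,0,0,0],[0,0,-0.9,0,0,0],[0,0,-0.9,0,0,0],[0,0,-0.9,0,0,0],[0,0,-0.7,0,0,0]]
  ],
  "grip": 0.14
}}

```text
time: 40.38
position: [0.453, 0.4074, 0.2183]
tool_rot: [0.829, 0.559, -0.001, 0.0]
ft_force: [0.5, 0.6, -0.2]
grip_width: 0.0748
```

{"fn": "drive_tool", "kwargs": {
  "plan": [
    [[0,0,0,0,0,0],[0,0,0,0,0,0]]
  ]
}}

```text
time: 40.62
position: [0.4532, 0.4078, 0.2202]
tool_rot: [0.829, 0.559, 0.0, 0.0]
ft_force: [-0.2, 0.7, 1.2]
grip_width: 0.0749
```

{"fn": "drive_tool", "kwargs": {
  "plan": [
    [[0,0,0,0,0,0],[0,0,0,0,0,0],[0,0,0,0,0,0],[0,0,0,0,0,0],[0,0,0,0,0,0]]
  ],
  "grip": 1,
  "force": 35
}}

```text
time: 41.25
position: [0.4528, 0.4078, 0.2205]
tool_rot: [0.829, 0.559, 0.0, -0.0]
ft_force: [-1.7, 1.4, 5.6]
grip_width: 0.0594
```

{"fn": "drive_tool", "kwargs": {
  "plan": [
    [[0,0,0.4,0,0,0],[0,0,0.8,0,0,0],[0,0,1,0,0,0],[0,0,1,0,0,0],[0,0,1,0,0,0],[0.06,-0.3,1,0,0,0],[0.1,-0.5,1,0,0,0.3],[0.16,-1,0,0,0,0.4]]
  ]
}}

```text
time: 42.25
position: [0.4614, 0.3629, 0.377]
tool_rot: [0.807, 0.59, 0.003, 0.001]
ft_force: [0.6, -0.9, -2.4]
grip_width: 0.0595
```

{"fn": "drive_tool", "kwargs": {
  "plan": [
    [[0.16,-1,0,0,0,0.4],[0.16,-1,0,0,0,0.4],[0.16,-1,0,0,0,0.4],[0.16,-1,0,0,0,0.4],[0.16,-1,0,0,0,0],[0.16,-1,0,0,0,0],[0.16,-1,0,0,0,0],[0.16,-1,0,0,0,0]]
  ]
}}

```text
time: 43.25
position: [0.4927, 0.1616, 0.3746]
tool_rot: [0.756, 0.655, -0.0, 0.0]
ft_force: [0.9, -0.1, -2.2]
grip_width: 0.0595
```

{"fn": "drive_tool", "kwargs": {
  "plan": [
    [[0.16,-1,0,0,0,0],[0.16,-1,0,0,0,0],[0.16,-1,0,0,0,0],[0.16,-1,0,0,0,0],[0.16,-1,0,0,0,0],[0.16,-1,0,0,0,0],[0.16,-1,0,0,0,0],[0.16,-1,0,0,0,0]]
  ]
}}

```text
time: 44.25
position: [0.5246, -0.0383, 0.3746]
tool_rot: [0.756, 0.655, -0.0, -0.0]
ft_force: [-0.8, -0.8, -2.7]
grip_width: 0.0598
```

{"fn": "drive_tool", "kwargs": {
  "plan": [
    [[0.16,-1,0,0,0,0],[0.16,-1,0,0,0,0],[0.16,-1,0,0,0,0],[0.16,-1,0,0,0,0],[0.16,-1,0,0,0,0],[0.16,-1,0,0,0,0],[0.16,-1,0,0,0,0],[0,0,0,0,0,0]]
  ]
}}

```text
time: 45.25
position: [0.5533, -0.2148, 0.3748]
tool_rot: [0.757, 0.654, 0.0, 0.001]
ft_force: [-0.7, 0.3, -1.6]
grip_width: 0.0602
```

```bash
python3 go.py -.023; python3 -c "
from h import *
snap('q1',('wrist',))"
```

```text
t 45.25 pos [ 0.5533 -0.2148  0.3748] yaw -8.320870266456923 local [np.float64(0.0017507780652604944), np.float64(-0.024752423767497776)] units [-0.0596  0.0792] turn 0.05246178945203983 w 0.06022818186628904 F [-0.6891  0.2561 -1.6113] tilt [ 0.0012 -0.001  -1.    ]
t 45.25 pos [ 0.5533 -0.2148  0.3748] jaw 56.69258752940996 yaw -8.320870266456923 F [-0.6891  0.2561 -1.6113] w 0.06022818186628904 q [-0.5584  0.5203  1.5452 -0.0003  1.0746 -0.413 ]
```

View pics/q1_wrist.png

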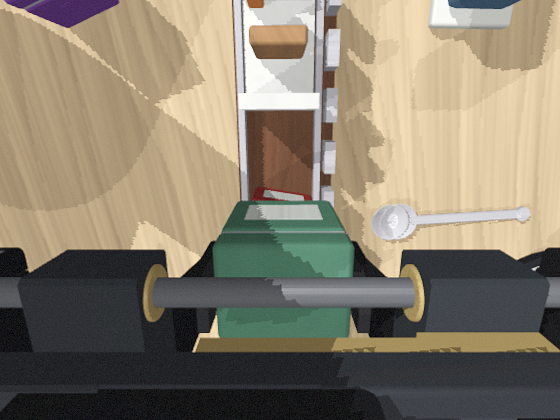

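{"fn": "drive_tool", "kwargs": {
  "plan": [
    [[-0.1,-1,0.2,0,0,0],[-0.1,-1,0,0,0,0],[-0.1,-1,0,0,0,0],[-0.1,-1,0,0,0,0],[-0.1,-1,0,0,0,0],[0,0,0,0,0,0]]
  ]
}}

```text
time: 46.05
position: [0.54, -0.3401, 0.3796]
tool_rot: [0.757, 0.654, -0.0, 0.001]
ft_force: [0.2, -0.7, -2.5]
grip_width: 0.0594
```

```bash
python3 go.py -.023; python3 -c "
from h import *
snap('q2',('wrist','side'))"
```

```text
t 46.05 pos [ 0.54   -0.3401  0.3796] yaw -8.348762000698382 local [np.float64(0.005989132517179755), np.float64(-0.15068523632037306)] units [0.4741 5.091 ] turn 0.057110411825616346 w 0.059437139753104336 F [ 0.1722 -0.6503 -2.5357] tilt [ 0.0006 -0.0009 -1.    ]
t 46.05 pos [ 0.54   -0.3401  0.3796] jaw 56.68857657048216 yaw -8.348762000698382 F [ 0.1722 -0.6503 -2.5357] w 0.059437139753104336 q [-0.7369  0.5726  1.4236 -0.0003  1.1444 -0.5911]
```

View pics/q2_wrist.png

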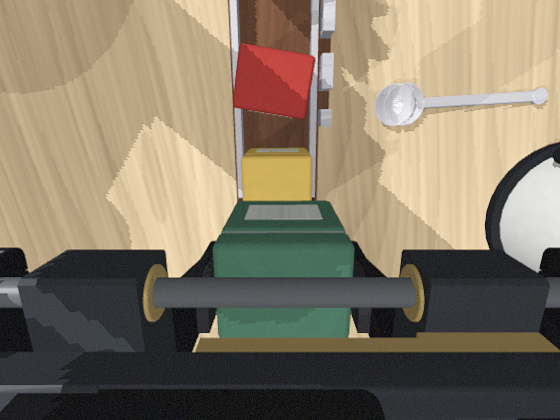

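View pics/q2_side.png

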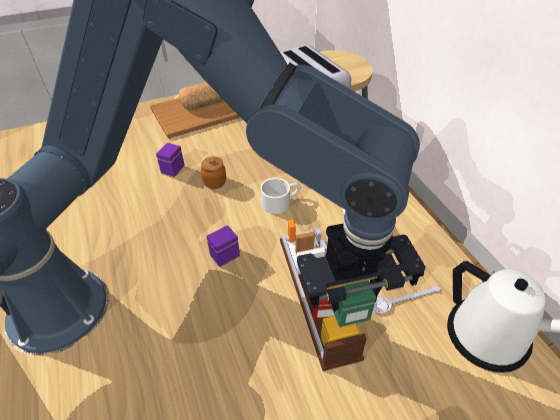

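```bash
python3 tin.py q2 215 25 335 150; cp pics/q2z.png pics/q2r.png;  python3 tin.py q1 215 75 345 210
```

```text
(no output)
```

View pics/q2r.png

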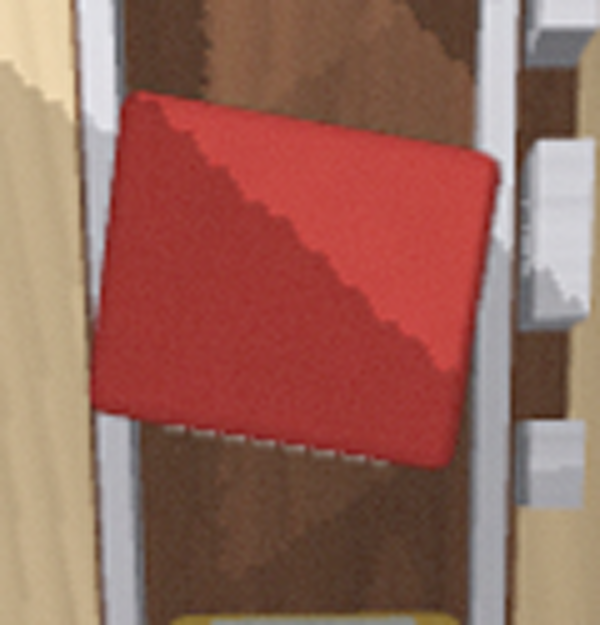

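View pics/q1z.png

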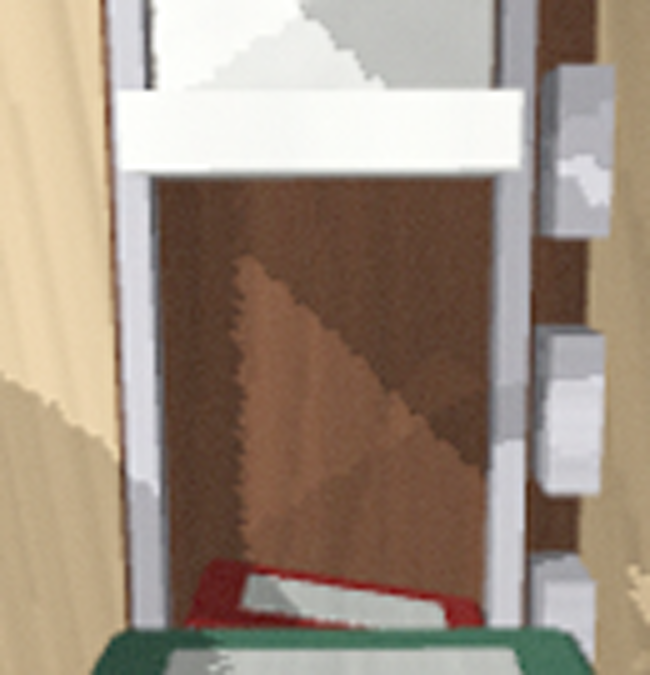

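Run:
```python
from tinpose import *
p=np.load('rack2.npy')
pose('q2',(215,25),5,[(125,92),(497,158),(450,468),(93,410)],-.35,.088)
K,W=cam('q1')
P=unproj([(215+120/5,75+172/5),(215+522/5,75+172/5)],.082,K,W)
c,s=np.cos(p[2]),np.sin(p[2])
loc=lambda P:[c*(P[0]-p[0])+s*(P[1]-p[1]),-s*(P[0]-p[0])+c*(P[1]-p[1])]
print('plate face',[loc(x) for x in P])
P=unproj([(215+155/5,75+178/5)],.012,K,W);print(loc(P[0]))
# q2 fit
K,W=cam('q2');px=np.array([(215+a/5,25+b/5) for a,b in [(125,92),(497,158),(450,468),(93,410)]])
L=np.array([(-.0295,.0235,.038),(.0295,.0235,.038),(.0295,-.0235,.038),(-.0295,-.0235,.038)])
def f(v):
    return (proj(R.from_euler('ZYX',v[3:]).apply(L)+v[:3],K,W)-px).ravel()
r=least_squares(f,[.55,-.22,.05,-.35,0,0]);print(r.x,np.degrees(r.x[3:]),r.fun,'loc',loc(r.x))
for z in (.05,.055): 
    g=lambda v:f([v[0],v[1],z,v[2],0,0]); r=least_squares(g,[.55,-.22,-.35]);print(r.x,np.degrees(r.x[2]),np.abs(r.fun).max(),'loc',loc(r.x))
```

```text
w 0.057524413804738994 0.057887968913275085 d 0.0466373258196694 0.04632254967062196
fix z [ 0.5478 -0.2403 -0.2983  0.088 ] -17.089174375377787 res 2.0995328618844837
free z [ 0.5476 -0.2392 -0.2985  0.078 ] -17.101456193720328 res 0.5408757062359655
plate face [[np.float64(-0.032209689600343275), np.float64(0.055094237403781235)], [np.float64(0.03241062488981359), np.float64(0.054697101349595906)]]
[np.float64(-0.034117054396292305), np.float64(0.0552864439441079)]
[ 0.5445 -0.2388  0.0454 -0.2927  0.0948 -0.0023] [-16.7698   5.4305  -0.1331] [-0.164   0.0629  0.3402  0.3477  0.0053 -0.5124 -0.1794  0.0772] loc [np.float64(-0.0035700879454106894), np.float64(-0.049755532655468025)]
[ 0.5478 -0.2402 -0.2983] -17.09321936240507 1.3439097260594508 loc [np.float64(-0.00018075552979832793), np.float64(-0.05067298272356139)]
[ 0.5478 -0.2408 -0.2982] -17.086776486384252 2.15332591655158 loc [np.float64(-4.769742847767107e-05), np.float64(-0.051203797379559005)]
```

{"fn": "drive_tool", "kwargs": {
  "plan": [
    [[0.1,0.95,0,0,0,0.05],[0.1,0.95,0,0,0,0],[0.1,0.95,0,0,0,0],[0.1,0.95,0,0,0,0],[0.1,0.95,0,0,0,0],[0.1,0.95,0,0,0,0],[0.09,0.94,0,0,0,0],[0,0,0,0,0,0]]
  ]
}}

```text
time: 47.15
position: [0.5576, -0.1691, 0.3797]
tool_rot: [0.753, 0.658, -0.0, -0.0]
ft_force: [-0.4, 0.0, -2.2]
grip_width: 0.0596
```

```bash
python3 go.py .016; python3 -c "
from h import *
snap('q3',('wrist',))"
```

```text
t 47.15 pos [ 0.5576 -0.1691  0.3797] yaw -7.723195595246622 local [np.float64(-0.0003647586166570108), np.float64(0.0210910546828008)] units [-0.0139 -0.2037] turn -0.04715065574967703 w 0.059584273197796425 F [-0.362   0.0032 -2.2103] tilt [-0.0008  0.0006 -1.    ]
t 47.15 pos [ 0.5576 -0.1691  0.3797] jaw 56.776022979549786 yaw -7.723195595246622 F [-0.362   0.0032 -2.2103] w 0.059584273197796425 q [-0.4862  0.5006  1.5672  0.0002  1.0747 -0.3515]
```

View pics/q3_wrist.png

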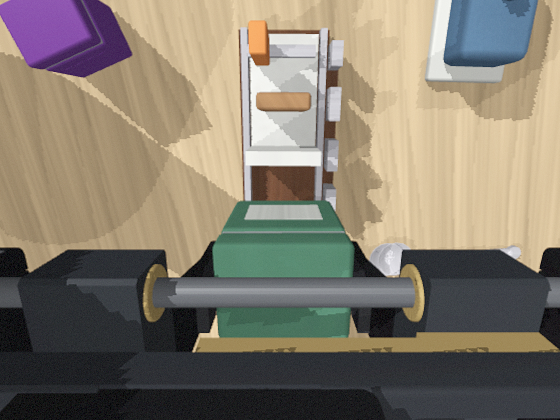

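{"fn": "drive_tool", "kwargs": {
  "plan": [
    [[-0.01,-0.2,0,0,0,-0.05],[0,0,-0.5,0,0,0],[0,0,-1,0,0,0],[0,0,-1,0,0,0],[0,0,-1,0,0,0],[0,0,-0.9,0,0,0],[0,0,0,0,0,0],[0,0,0,0,0,0]]
  ]
}}

```text
time: 48.2
position: [0.5575, -0.177, 0.2699]
tool_rot: [0.756, 0.655, 0.0, 0.0]
ft_force: [0.2, 0.1, -2.4]
grip_width: 0.0599
```

```bash
python3 go.py .016; python3 -c "
from h import *
snap('q4',('wrist',))"; python3 tin.py q4 205 120 365 245
```

```text
t 48.2 pos [ 0.5575 -0.177   0.2699] yaw -8.221141094954616 local [np.float64(0.0006930903050615289), np.float64(0.013322049385754384)] units [-0.0125  0.1099] turn 0.03584026086832193 w 0.05988697861997323 F [ 0.1883  0.1359 -2.3704] tilt [ 0.0006 -0.0003 -1.    ]
t 48.2 pos [ 0.5575 -0.177   0.2699] jaw 56.70697027307531 yaw -8.221141094954616 F [ 0.1883  0.1359 -2.3704] w 0.05988697861997323 q [-0.4983  0.657   1.6457  0.      0.8383 -0.3548]
```

View pics/q4z.png

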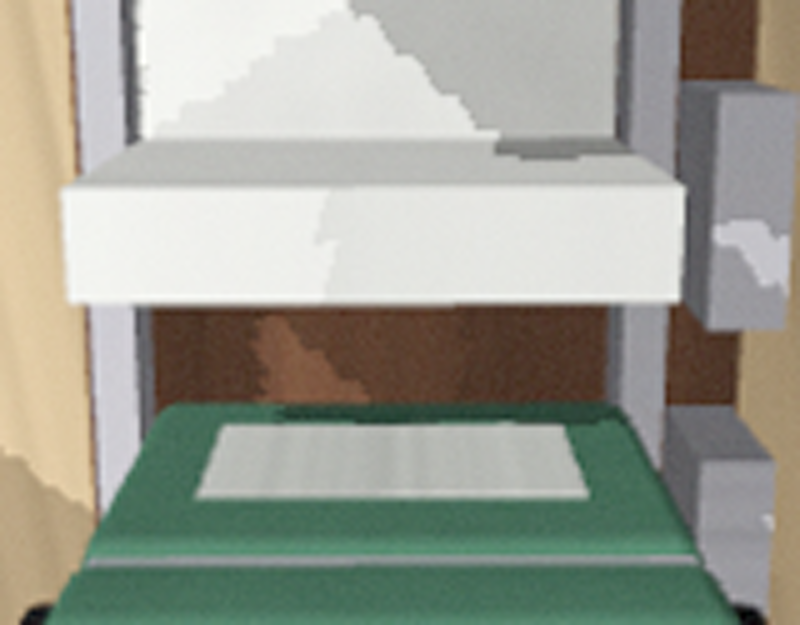

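{"fn": "drive_tool", "kwargs": {
  "plan": [
    [[-0.01,0.1,-0.4,0,0,0.03],[0,0,-0.4,0,0,0],[0,0,-0.3,0,0,0],[0,0,-0.2,0,0,0],[0,0,-0.15,0,0,0],[0,0,-0.05,0,0,0],[0,0,0,0,0,0]]
  ]
}}

```text
time: 49.12
position: [0.5571, -0.1739, 0.2326]
tool_rot: [0.755, 0.656, 0.0, 0.0]
ft_force: [0.2, 0.6, -0.1]
grip_width: 0.0597
```

{"fn": "drive_tool", "kwargs": {
  "plan": [
    [[0,0,0,0,0,0],[0,0,0,0,0,0],[0,0,0,0,0,0],[0,0,0,0,0,0]]
  ],
  "grip": 0
}}

```text
time: 49.62
position: [0.5572, -0.1739, 0.2323]
tool_rot: [0.755, 0.656, 0.0, 0.0]
ft_force: [0.1, 0.1, 0.3]
grip_width: 0.0851
```

{"fn": "drive_tool", "kwargs": {
  "plan": [
    [[0,0,0.5,0,0,0],[0,0,1,0,0,0],[0,0,1,0,0,0],[0,0,1,0,0,0],[-0.13,-0.9,1,0,0,0],[-0.13,-0.9,0,0,0,0],[-0.12,-0.85,0,0,0,0],[0,0,0,0,0,0]]
  ]
}}

```text
time: 50.62
position: [0.547, -0.242, 0.3436]
tool_rot: [0.756, 0.655, -0.0, -0.001]
ft_force: [0.5, 0.2, -0.4]
grip_width: 0.0872
```

```bash
python3 go.py -.0505; python3 -c "
from h import *
snap('r1',('wrist',))"
```

```text
t 50.625 pos [ 0.547  -0.242   0.3436] yaw -8.175168190571352 local [np.float64(-0.0007012861401111403), np.float64(-0.05256873607267664)] units [0.0393 0.078 ] turn 0.028178110137777896 w 0.08723376694408326 F [ 0.4787  0.1689 -0.4464] tilt [-0.0014  0.0009 -1.    ]
t 50.625 pos [ 0.547  -0.242   0.3436] jaw 56.71347237743375 yaw -8.175168190571352 F [ 0.4787  0.1689 -0.4464] w 0.08723376694408326 q [-0.6032  0.5662  1.5604 -0.      1.0166 -0.4605]
```

View pics/r1_wrist.png

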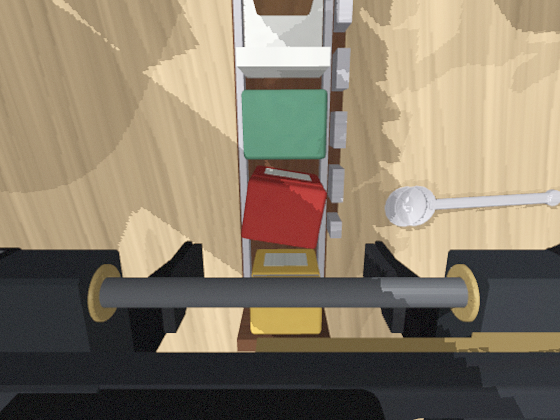

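{"fn": "drive_tool", "kwargs": {
  "plan": [
    [[0.04,0.08,-0.4,0,0,0],[0,0,-0.9,0,0,0],[0,0,-0.9,0,0,0],[0,0,-0.9,0,0,0],[0,0,-0.9,0,0,0],[0,0,-0.4,0,0,0],[0,0,0,0,0,0],[0,0,0,0,0,0]]
  ]
}}

```text
time: 51.68
position: [0.5489, -0.2381, 0.2353]
tool_rot: [0.755, 0.656, 0.0, 0.001]
ft_force: [0.6, 0.7, 0.2]
grip_width: 0.0869
```

{"fn": "drive_tool", "kwargs": {
  "plan": [
    [[0,0,0,0,0,0],[0,0,0,0,0,0],[0,0,0,0,0,0],[0,0,0,0,0,0],[0,0,0,0,0,0],[0,0,0,0,0,0]]
  ],
  "grip": 1,
  "force": 20
}}

```text
time: 52.42
position: [0.5483, -0.2382, 0.235]
tool_rot: [0.755, 0.656, -0.0, -0.0]
ft_force: [-3.4, -1.3, 4.0]
grip_width: 0.0628
```

```bash
python3 go.py -.079; python3 -c "
from h import *
snap('r2',('wrist',))"
```

```text
t 52.425 pos [ 0.5483 -0.2382  0.235 ] yaw -7.986491345960146 local [np.float64(7.794349098111213e-05), np.float64(-0.04855927581500515)] units [-0.1727 -1.2053] turn -0.0032680306307564244 w 0.0628018454306697 F [-3.3504 -1.2711  4.0116] tilt [-0.0008  0.     -1.    ]
t 52.425 pos [ 0.5483 -0.2382  0.235 ] jaw 56.740043567529845 yaw -7.986491345960146 F [-3.3504 -1.2711  4.0116] w 0.0628018454306697 q [-0.5964  0.7235  1.6273 -0.0006  0.7914 -0.4566]
```

View pics/r2_wrist.png

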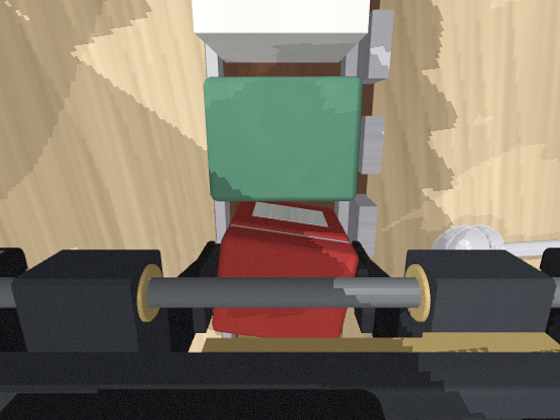

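{"fn": "drive_tool", "kwargs": {
  "plan": [
    [[0,0,0,0,0,0],[0,0,0,0,0,0],[0,0,0,0,0,0],[0,0,0,0,0,0]]
  ],
  "grip": 1,
  "force": 45
}}

```text
time: 52.98
position: [0.5483, -0.2382, 0.235]
tool_rot: [0.755, 0.656, -0.0, -0.0]
ft_force: [-3.2, 0.1, 5.3]
grip_width: 0.0622
```

{"fn": "drive_tool", "kwargs": {
  "plan": [
    [[0,0,0,0,0,0],[0,0,0,0,0,0],[0,0,0,0,0,0],[0,0,0,0,0,-0.7],[0,-0.05,0,0,0,-0.7],[0,0,0,0,0,0]]
  ],
  "grip": 0.05
}}

```text
time: 53.72
position: [0.5487, -0.2394, 0.2346]
tool_rot: [0.8, 0.599, 0.0, 0.0]
ft_force: [0.0, 0.2, 0.5]
grip_width: 0.0831
```

{"fn": "drive_tool", "kwargs": {
  "plan": [
    [[0,0,0,0,0,0],[0,0,0,0,0,0],[0,0,0,0,0,0],[0,0,0,0,0,0],[0,0,0,0,0,0],[0,0,0,0,0,0],[0,0,0,0,0,0]]
  ],
  "grip": 1,
  "force": 35
}}

```text
time: 54.6
position: [0.5483, -0.2393, 0.2347]
tool_rot: [0.801, 0.599, -0.0, -0.0]
ft_force: [-1.5, 0.6, 1.2]
grip_width: 0.0596
```

{"fn": "drive_tool", "kwargs": {
  "plan": [
    [[0,0,0.14,0,0,0],[0,0,0,0,0,0.7],[0,0,0,0,0,0.75],[0,0,0,0,0,0],[-0.05,-0.35,0,0,0,0],[-0.05,-0.35,0,0,0,0],[-0.05,-0.35,0,0,0,0],[0,0,0,0,0,0]]
  ]
}}

```text
time: 55.6
position: [0.5448, -0.2668, 0.2383]
tool_rot: [0.754, 0.657, 0.0, 0.0]
ft_force: [0.8, 0.3, -2.0]
grip_width: 0.0595
```

```bash
python3 go.py -.079; python3 -c "
from h import *
snap('r3',('wrist',))"
```

```text
t 55.6 pos [ 0.5448 -0.2668  0.2383] yaw -7.7945655062896675 local [np.float64(0.0005397718141969196), np.float64(-0.07744509176600872)] units [-0.03   -0.0586] turn -0.03525567057583615 w 0.0595231579125856 F [ 0.7795  0.344  -1.9577] tilt [ 0.0007 -0.0005 -1.    ]
t 55.6 pos [ 0.5448 -0.2668  0.2383] jaw 56.7663920069041 yaw -7.7945655062896675 F [ 0.7795  0.344  -1.9577] w 0.0595231579125856 q [-0.6395  0.7262  1.6032 -0.      0.8113 -0.5035]
```

View pics/r3_wrist.png

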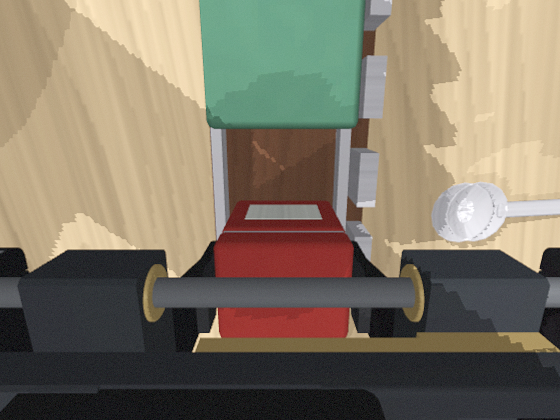

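Red is square in the jaws and back near the yellow; lower and release.

{"fn": "drive_tool", "kwargs": {
  "plan": [
    [[0,0,-0.1,0,0,0],[0,0,-0.08,0,0,0],[0,0,0,0,0,0]]
  ]
}}

```text
time: 56.02
position: [0.5448, -0.2653, 0.2347]
tool_rot: [0.753, 0.658, -0.0, -0.0]
ft_force: [-2.2, 0.2, 5.1]
grip_width: 0.0597
```

{"fn": "drive_tool", "kwargs": {
  "plan": [
    [[0,0,0,0,0,0],[0,0,0,0,0,0],[0,0,0,0,0,0],[0,0,0,0,0,0]]
  ],
  "grip": 0
}}

```text
time: 56.52
position: [0.5449, -0.2656, 0.2336]
tool_rot: [0.753, 0.658, -0.0, -0.0]
ft_force: [-0.1, -1.0, 0.0]
grip_width: 0.0857
```

{"fn": "drive_tool", "kwargs": {
  "plan": [
    [[0,0,0.5,0,0,0],[0,0,1,0,0,0],[0,0,1,0,0,0],[0,0,1,0,0,0],[0,0,1,0,0,0],[0,0,0,0,0,0]]
  ]
}}

```text
time: 57.28
position: [0.5454, -0.266, 0.3491]
tool_rot: [0.753, 0.658, 0.001, 0.003]
ft_force: [0.3, -0.9, 0.0]
grip_width: 0.0871
```

```bash
python3 -c "
from h import *
snap('s1',('wrist','side'))"
```

```text
t 57.275 pos [ 0.5454 -0.266   0.3491] jaw 56.77877708367965 yaw -7.696781915017389 F [ 0.3388 -0.8731  0.029 ] w 0.08708484777193745 q [-0.6377  0.5685  1.5356  0.      1.0314 -0.5034]
```

View pics/s1_wrist.png

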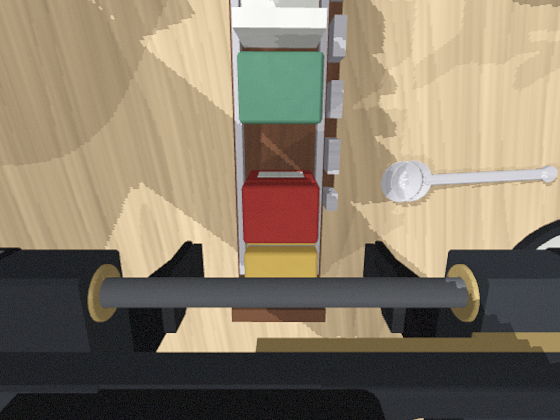

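{"fn": "drive_tool", "kwargs": {
  "plan": [
    [[0.03,1,0,0,0,-0.05],[0.03,1,0,0,0,0],[0.03,1,0,0,0,0],[0.03,1,0,0,0,0],[0.03,1,0,0,0,0],[0.03,1,0,0,0,0],[0.03,1,0,0,0,0],[0.03,1,0,0,0,0]]
  ],
  "grip": 0.45
}}

```text
time: 58.38
position: [0.5504, -0.0639, 0.3454]
tool_rot: [0.754, 0.656, -0.0, -0.001]
ft_force: [0.1, -0.1, 1.0]
grip_width: 0.0479
```

{"fn": "drive_tool", "kwargs": {
  "plan": [
    [[0.04,1,0,0,0,0],[0,0.3,0,0,0,0],[0,0,0,0,0,0]]
  ]
}}

```text
time: 58.75
position: [0.5516, -0.0326, 0.3458]
tool_rot: [0.754, 0.657, -0.0, -0.0]
ft_force: [0.5, -0.1, 0.2]
grip_width: 0.0474
```

```bash
python3 go.py .1546; python3 -c "
from h import *
snap('t1',('wrist','side'))"
```

```text
t 58.75 pos [ 0.5516 -0.0326  0.3458] yaw -7.911360926525651 local [np.float64(-0.0252608816845125), np.float64(0.15549179870300478)] units [ 0.9956 -0.1761] turn -0.01578976720317223 w 0.04736569398147954 F [ 0.5203 -0.056   0.2031] tilt [-0.0009 -0.0001 -1.    ]
t 58.75 pos [ 0.5516 -0.0326  0.3458] jaw 56.7504275746082 yaw -7.911360926525651 F [ 0.5203 -0.056   0.2031] w 0.04736569398147954 q [-0.2611  0.509   1.6742 -0.0004  0.9592 -0.1228]
```

View pics/t1_side.png

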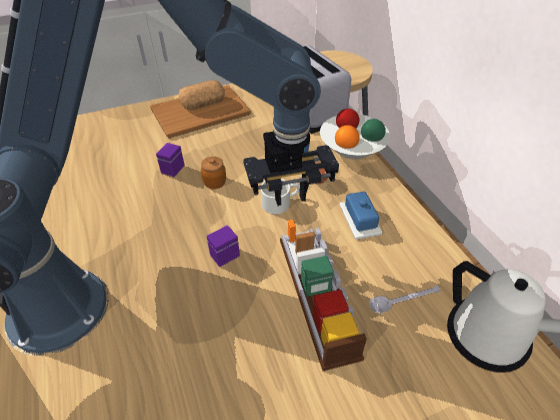

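{"fn": "drive_tool", "kwargs": {
  "plan": [
    [[0.02,0,-0.4,0,0,0],[0,0,-0.9,0,0,0],[0,0,-0.9,0,0,0],[0,0,-0.9,0,0,0],[0,0,-0.9,0,0,0],[0,0,-0.4,0,0,0],[0,0,0,0,0,0]]
  ]
}}

```text
time: 59.72
position: [0.5522, -0.0335, 0.2354]
tool_rot: [0.755, 0.656, -0.001, -0.001]
ft_force: [1.1, -0.2, 0.9]
grip_width: 0.0475
```

{"fn": "drive_tool", "kwargs": {
  "plan": [
    [[0,0,0,0,0,0],[0,0,0,0,0,0],[0,0,0,0,0,0],[0,0,0,0,0,0],[0,0,0,0,0,0],[0,0,0,0,0,0],[0,0,0,0,0,0]]
  ],
  "grip": 1,
  "force": 45
}}

```text
time: 60.6
position: [0.5544, -0.0335, 0.2368]
tool_rot: [0.755, 0.656, 0.002, 0.003]
ft_force: [6.1, 1.1, -2.2]
grip_width: 0.0134
```

```bash
python3 go.py .1546; python3 -c "
from h import *
snap('t2',('wrist',))"
```

```text
t 60.6 pos [ 0.5544 -0.0335  0.2368] yaw -8.022323802105417 local [np.float64(-0.02237069233743223), np.float64(0.15500846264954138)] units [ 0.8838 -0.1408] turn 0.0027040453934554045 w 0.01340777424150298 F [ 6.0879  1.0524 -2.2164] tilt [ 0.0069 -0.0012 -1.    ]
t 60.6 pos [ 0.5544 -0.0335  0.2368] jaw 56.73368131388539 yaw -8.022323802105417 F [ 6.0879  1.0524 -2.2164] w 0.01340777424150298 q [-0.2616  0.6837  1.7394  0.001   0.7115 -0.1223]
```

View pics/t2_wrist.png

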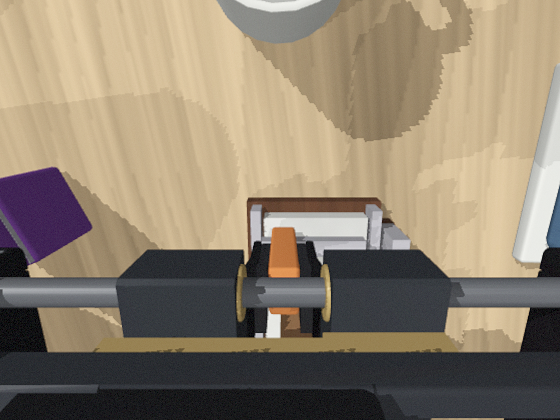

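{"fn": "drive_tool", "kwargs": {
  "plan": [
    [[0.03,-0.4,0,0,0,0],[-0.04,-0.4,0,0,0,0],[-0.06,-0.4,0,0,0,0],[-0.06,-0.4,0,0,0,0],[-0.06,-0.4,0,0,0,0],[-0.06,-0.4,0,0,0,0],[0,0,0,0,0,0]]
  ]
}}

```text
time: 61.52
position: [0.5466, -0.0945, 0.2367]
tool_rot: [0.755, 0.656, 0.0, 0.002]
ft_force: [2.8, -2.5, 1.8]
grip_width: 0.0137
```

```bash
python3 go.py .082; python3 -c "
from h import *
snap('u1',('side',))
zoom(cv2.imread('pics/u1_side.png')[:,:,::-1],250,190,400,380,3.1,'u1z.png')"
```

```text
t 61.525 pos [ 0.5466 -0.0945  0.2367] yaw -8.029501638186401 local [np.float64(-0.021615873055079275), np.float64(0.09342826733465924)] units [ 0.7925 -0.5731] turn 0.0039003514069528102 w 0.013651904763512067 F [ 2.8041 -2.5346  1.7919] tilt [ 0.0026 -0.002  -1.    ]
t 61.525 pos [ 0.5466 -0.0945  0.2367] jaw 56.733838714985986 yaw -8.029501638186401 F [ 2.8041 -2.5346  1.7919] w 0.013651904763512067 q [-0.3725  0.6837  1.74   -0.0014  0.7148 -0.2313]
```

View pics/u1z.png

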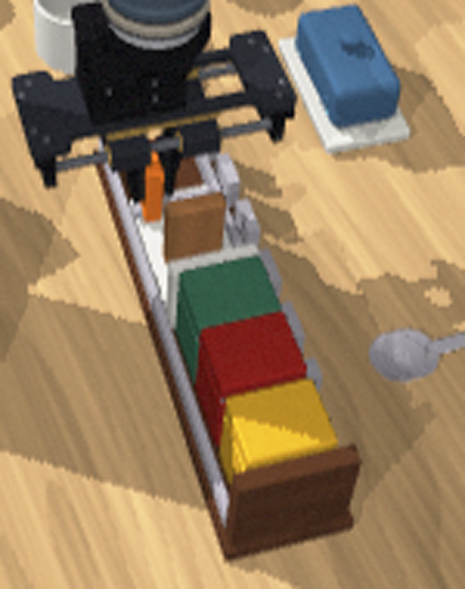

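Nice. Push the last stretch in small steps, watching force.

{"fn": "drive_tool", "kwargs": {
  "plan": [
    [[-0.02,-0.15,0,0,0,0],[-0.02,-0.15,0,0,0,0],[-0.02,-0.12,0,0,0,0],[0,0,0,0,0,0]]
  ]
}}

```text
time: 62.08
position: [0.5454, -0.1031, 0.2367]
tool_rot: [0.755, 0.656, 0.001, 0.001]
ft_force: [5.1, 3.5, 2.1]
grip_width: 0.0136
```

{"fn": "drive_tool", "kwargs": {
  "plan": [
    [[-0.01,-0.1,0,0,0,0],[-0.01,-0.1,0,0,0,0],[0,0,0,0,0,0]]
  ]
}}

```text
time: 62.45
position: [0.545, -0.1054, 0.2368]
tool_rot: [0.755, 0.655, 0.003, -0.001]
ft_force: [9.0, 15.6, 4.1]
grip_width: 0.0138
```

{"fn": "drive_tool", "kwargs": {
  "plan": [
    [[0.25,-0.035,0,0,0,0],[0.25,-0.035,0,0,0,0],[0.25,-0.035,0,0,0,0],[0.2,-0.03,0,0,0,0],[0,0,0,0,0,0]]
  ]
}}

```text
time: 63.08
position: [0.5671, -0.1085, 0.2367]
tool_rot: [0.755, 0.656, 0.001, -0.003]
ft_force: [2.7, 14.3, 8.4]
grip_width: 0.0134
```

```bash
python3 go.py .082; python3 -c "
from h import *
snap('v1',('side','wrist'))
zoom(cv2.imread('pics/v1_side.png')[:,:,::-1],250,190,400,380,3.1,'v1z.png')"
```

```text
t 63.075 pos [ 0.5671 -0.1085  0.2367] yaw -8.06366786039147 local [np.float64(0.0006166895601466705), np.float64(0.08246238202993879)] units [-0.027  -0.0149] turn 0.009594721774464373 w 0.013427647624012485 F [ 2.7338 14.3408  8.4121] tilt [-0.0025  0.0066 -1.    ]
t 63.075 pos [ 0.5671 -0.1085  0.2367] jaw 56.728956840354044 yaw -8.06366786039147 F [ 2.7338 14.3408  8.4121] w 0.013427647624012485 q [-0.3836  0.7033  1.6792  0.0075  0.7639 -0.2483]
```

View pics/v1z.png

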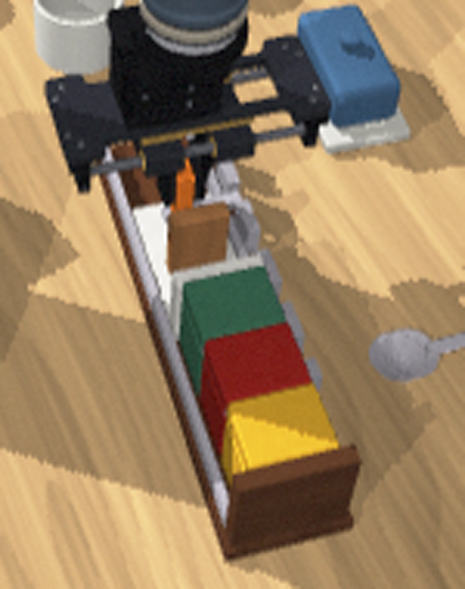

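View pics/v1_wrist.png

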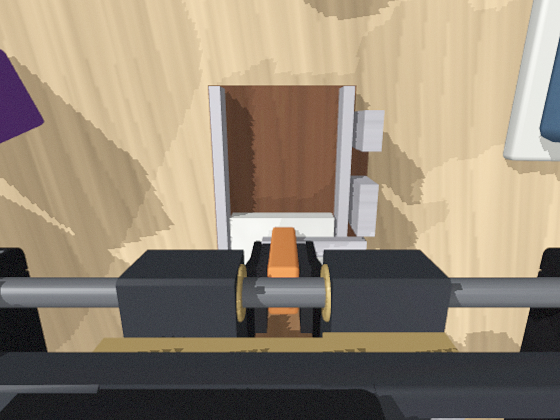

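{"fn": "drive_tool", "kwargs": {
  "plan": [
    [[0.1,-0.014,0,0,0,0],[0.1,-0.014,0,0,0,0],[0,0,0,0,0,0]]
  ]
}}

```text
time: 63.55
position: [0.5708, -0.109, 0.2366]
tool_rot: [0.755, 0.656, -0.0, -0.005]
ft_force: [-1.5, 12.9, 10.7]
grip_width: 0.0137
```

```bash
python3 go.py .082
```

```text
t 63.55 pos [ 0.5708 -0.109   0.2366] yaw -8.048223226233267 local [np.float64(0.004392168851816865), np.float64(0.08246529800464766)] units [-0.1766  0.006 ] turn 0.007020616081430416 w 0.013739602012415995 F [-1.5375 12.9388 10.718 ] tilt [-0.0066  0.0075 -0.9999]
```

{"fn": "drive_tool", "kwargs": {
  "plan": [
    [[0.1,-0.014,0,0,0,0],[0.05,-0.007,0,0,0,0],[0,0,0,0,0,0]]
  ]
}}

```text
time: 63.92
position: [0.5723, -0.1092, 0.2364]
tool_rot: [0.755, 0.656, -0.002, -0.008]
ft_force: [-8.2, 11.5, 14.9]
grip_width: 0.0136
```

```bash
python3 go.py .082
```

```text
t 63.925 pos [ 0.5723 -0.1092  0.2364] yaw -8.028563754453936 local [np.float64(0.005895632333826204), np.float64(0.08245765240861827)] units [-0.2361  0.0147] turn 0.0037440374515419115 w 0.013639867446665095 F [-8.1664 11.5049 14.9322] tilt [-0.0141  0.0092 -0.9999]
```

{"fn": "drive_tool", "kwargs": {
  "plan": [
    [[0,0,0,0,0,0],[0,0,0,0,0,0],[0,0,0,0,0,0]]
  ],
  "grip": 0.5
}}

```text
time: 64.3
position: [0.5766, -0.1135, 0.2359]
tool_rot: [0.755, 0.656, -0.0, 0.0]
ft_force: [0.4, -0.2, -0.4]
grip_width: 0.0362
```

{"fn": "drive_tool", "kwargs": {
  "plan": [
    [[0,0,0.5,0,0,0],[0,0,1,0,0,0],[0,0,1,0,0,0],[0,0,1,0,0,0],[-0.1,-1,1,0,0,0],[-0.1,-1,0,0,0,0],[-0.1,-1,0,0,0,0],[-0.1,-1,0,0,0,0]]
  ]
}}

```text
time: 65.3
position: [0.5665, -0.2143, 0.3498]
tool_rot: [0.755, 0.656, 0.0, 0.001]
ft_force: [-0.5, 0.0, 0.1]
grip_width: 0.0436
```

{"fn": "drive_tool", "kwargs": {
  "plan": [
    [[-0.15,-1,0,0,0,0],[-0.15,-1,0,0,0,0],[-0.15,-1,0,0,0,0],[-0.15,-1,0,0,0,0],[0,0,0,0,0,0]]
  ]
}}

```text
time: 65.92
position: [0.5513, -0.3155, 0.349]
tool_rot: [0.756, 0.655, 0.0, 0.001]
ft_force: [0.7, -0.2, 0.6]
grip_width: 0.0435
```

```bash
python3 go.py .082; python3 -c "
from h import *
snap('w1',('side','wrist'))
zoom(cv2.imread('pics/w1_wrist.png')[:,:,::-1],210,0,370,250,2.4,'w1z.png')"
```

```text
t 65.925 pos [ 0.5513 -0.3155  0.349 ] yaw -8.15263828258597 local [np.float64(0.013776312425645587), np.float64(-0.12474764310738873)] units [0.6061 8.2661] turn 0.024423125473547636 w 0.04347330207878253 F [ 0.7368 -0.1508  0.6005] tilt [ 0.0009 -0.001  -1.    ]
t 65.925 pos [ 0.5513 -0.3155  0.349 ] jaw 56.716707508199605 yaw -8.15263828258597 F [ 0.7368 -0.1508  0.6005] w 0.04347330207878253 q [-0.6955  0.6044  1.4592 -0.0002  1.0768 -0.5531]
```

View pics/w1z.png

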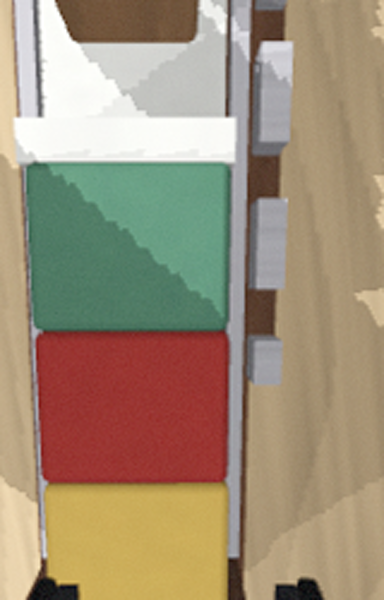

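View pics/w1_side.png

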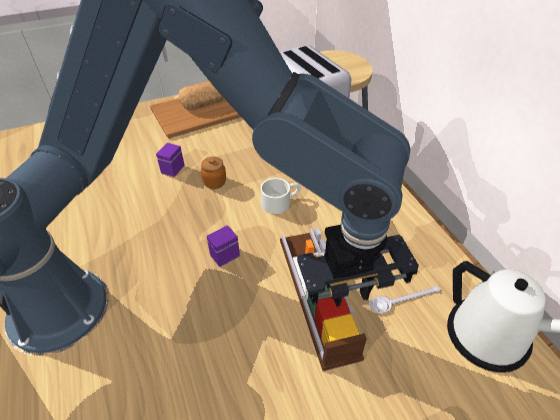

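{"fn": "drive_tool", "kwargs": {
  "plan": [
    [[-0.02,1,0.5,0,0,0],[-0.02,1,0.5,0,0,0],[-0.02,1,0.5,0,0,0],[-0.02,1,0.5,0,0,0],[-0.02,1,0.2,0,0,0],[-0.02,1,0,0,0,0],[-0.02,1,0,0,0,0],[-0.02,1,0,0,0,0]]
  ]
}}

```text
time: 67.03
position: [0.5473, -0.1114, 0.4038]
tool_rot: [0.755, 0.656, -0.0, -0.0]
ft_force: [0.2, 0.5, -0.5]
grip_width: 0.0434
```

{"fn": "drive_tool", "kwargs": {
  "plan": [
    [[0,0.9,0,0,0,0],[0,0,0,0,0,0],[0,0,0,0,0,0]]
  ]
}}

```text
time: 67.4
position: [0.5477, -0.0908, 0.4039]
tool_rot: [0.755, 0.656, -0.0, 0.0]
ft_force: [0.6, 0.1, -0.7]
grip_width: 0.0438
```

```bash
python3 go.py .082; python3 -c "
from h import *
snap('x1',('wrist','top'))
zoom(cv2.imread('pics/x1_wrist.png')[:,:,::-1],240,100,380,300,3,'x1z.png')"
```

```text
t 67.4 pos [ 0.5477 -0.0908  0.4039] yaw -7.97155285057537 local [np.float64(-0.0210922653279202), np.float64(0.09731167677578795)] units [ 0.7502 -0.724 ] turn -0.005757779861552385 w 0.043773045560551435 F [ 0.5962  0.1103 -0.6608] tilt [ 0.0003 -0.0007 -1.    ]
t 67.4 pos [ 0.5477 -0.0908  0.4039] jaw 56.74212856060679 yaw -7.97155285057537 F [ 0.5962  0.1103 -0.6608] w 0.043773045560551435 q [-0.3654  0.4346  1.6106 -0.0006  1.0959 -0.226 ]
```

View pics/x1z.png

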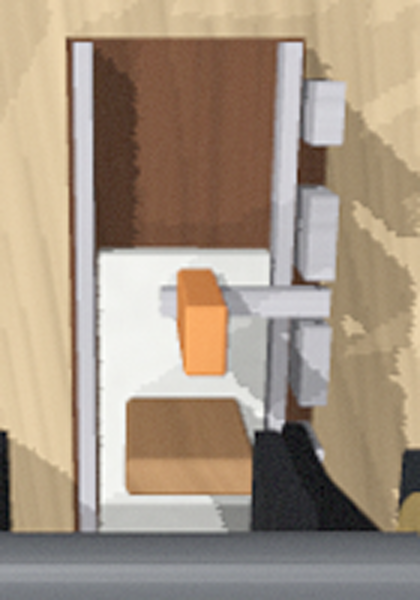

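View pics/x1_top.png

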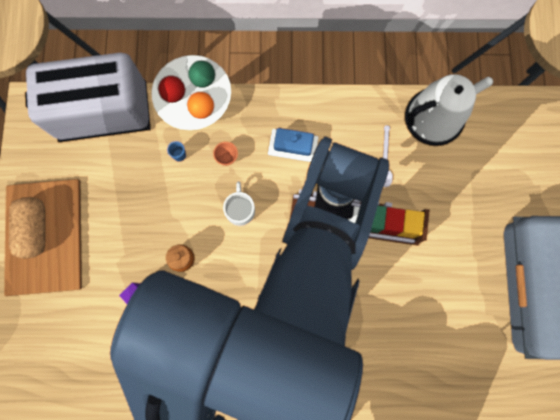

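Run:
```python
from h import *
p=np.load('rack2.npy');c,s=np.cos(p[2]),np.sin(p[2])
def go(tag,px,z):
    K,W=cam(tag);P=unproj(px,z,K,W);d=P[:,:2]-p[:2];l=np.c_[c*d[:,0]+s*d[:,1],-s*d[:,0]+c*d[:,1]];print(tag,l.mean(0),l[:,0])
go('x1',[(240+a/3,100+b/3) for a,b in[(182,308),(226,308),(225,375),(187,375)]],.087)
go('d1',[(250+a/4,130+b/4) for a,b in[(192,285),(254,285),(247,380),(195,378)]],.087)
go('x1',[(240+330/3,100+300/3)],.035); go('d1',[(250+389/4,130+290/4)],.035)
```

```text
x1 [0.0037 0.082 ] [-0.0037  0.0101  0.0104 -0.0018]
d1 [ 0.001  -0.0608] [-0.007   0.0076  0.0079 -0.0047]
x1 [0.0539 0.0824] [0.0539]
d1 [ 0.0511 -0.0611] [0.0511]
```

```bash
python3 -c "
from rig import robot
print(robot.hand_in())"
```

```text
the job is handed in; nothing more can be done
None
```

I put the three tins that were there (yellow, red, green) in the bay and handed the job in at about 67 s. The blue tin was absent. No verdict was reported.

- **Order of work:** I drew the lock out by its tab, pulled the stop back with the same grip, and placed the tins from the end wall outwards. Then I pushed the stop up until the force rose to about 15 N and slid the lock home until it hit its end.
- **Disturbance:** After I placed the red tin, it was knocked about 27 mm along the bay and turned 9°. My first try at straightening it by closing the jaws square only partly worked. I gripped it again at its own angle, turned it square and moved it back beside the yellow one.
- **Last checks:**
  - The tins look upright and face to face in the wrist view, with no visible gaps. The gap at the end wall was hidden behind the fingers in that last view, so I am relying on the push force and the stop position there.
  - The stop reads about 0.144 m, which matches three tins.
  - The bolt tip is at the comb's outer edge.
  - The breakfast things look unmoved in the last top view; the arm hid the purple tin nearer the rack.
  - The arm was clear and holding nothing.
- **One disagreement:** The tab now measures about 2.7 mm further in than in the first picture. Either the lock was not quite home at the start or that early measurement was slightly off. I take the lock as fully home because it hit its end under force.

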